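Close up the bonsai ledge: pot to its resting place, care kit into the foam case

TASK

Close up the bonsai ledge for the day: slide the celadon pot along the humidity tray, without lifting it off the deck, from its working place into the empty outlined resting place, squarely inside the lines; and press every kit item that lies out (brush, sharpening stone, glass jar, tin, ceramic rock - some may be missing today) into the foam cutout of its own shape in the case, upright and fully home on the bottom of the cutout. Leave everything else on the ledge where it stands.

Things in the scene. Friction and masses are not known exactly. Their poses are not given: they have to be found in the camera images.
- brush_center (a point): Stiff brush lying flat, 140 mm long, 26 mm thick, 100 g: steel handle bar 90 x 18 mm, and at its +x end a wider head, 50 x 34 mm (ferrule and pale nylon bristles). Point: middle of the 140 mm, on the handle (handle from x = -70 to +20 mm), 13 mm above the underside. x along the brush towards the bristles, z up. May be absent.
- brush_head (a point): The middle of the brush's wide bristle head, 55 mm along the brush's x from brush_center.
- stone_center (a point): Sharpening stone, a two-layer grey/white bar 90 x 30 x 30 mm (x, y, z), 160 g. Point: its centre, 15 mm above the underside. May be absent.
- jar_center (a point): Small round glass jar with a steel lid and press button on top: 52 mm diameter, 62 mm tall with the button (side wall straight up to 58 mm), 170 g. Point: on its axis, 31 mm above the underside, z up. May be absent.
- tin_center (a point): Plain round aluminium tin, 40 mm diameter, 52 mm tall, 120 g. Point: its centre, 26 mm above the underside, z up. May be absent.
- rock_center (a point): White ceramic rock ornament: foot 60 x 40 mm (x, y) and 28 mm high, above it a narrower rough crag, about 36 x 34 mm (x, y), with flat sides at y = +-17 mm between x = -20 and +16 mm; 56 mm tall, 180 g. Point: middle of the foot's plan, 28 mm above the underside, z up. Either way round fits. May be absent.
- case: Fixed grey case 232 x 282 mm (x, y) full of grey foam, 45 mm high; origin under its centre. Five cutouts, all lengthwise along its x. Each has 3 mm play at the ends, and springy cheeks at +y and -y that overlap the item by 2 mm each, with sloped tops (1.5 mm lead-in a side): an item does not sink in by its weight, it takes a push of some 5 to 20 N and friction then holds it.
- cut_brush (a point): Middle of the mouth of the brush cutout, on the foam's top, 14 mm deep (the brush then stands out 12 mm). Its wide end for the bristle head lies towards the case's +x. x, y, z as the case's.
- cut_brush_head (a point): Middle of the wide end of the brush cutout, on the foam's top.
- cut_stone (a point): Middle of the mouth of the stone's cutout (long rectangle), on the foam's top, 18 mm deep (the stone then stands out 12 mm).
- cut_jar (a point): Middle of the mouth of the jar's cutout (large, eight-sided), on the foam's top, 30 mm deep (the jar then stands out 32 mm).
- cut_tin (a point): Middle of the mouth of the tin's cutout (small, eight-sided), on the foam's top, 28 mm deep (the tin then stands out 24 mm).
- cut_rock (a point): Middle of the mouth of the rock's cutout (short rectangle), on the foam's top, 26 mm deep (the rock then stands out 30 mm).
- tray: Fixed grey plastic humidity tray with a flat ribbed deck, 155 x 360 mm (x, y), 8 mm high, no rim. Origin: centre of its underside; it carries two white-line pot places side by side along its y, 170 mm apart.
- pot_center (a point): Empty rectangular celadon pot, 62 x 100 mm (x, y), 45 mm high, walls 6 mm, open at the top, 400 g, standing on one place of the tray. Point: its middle, 22.5 mm above its underside; z up. Either way round is the same.
- place_rest_c (a point): Centre, on the deck (8 mm above the ledge), of the empty resting place: a white outline 76 x 114 mm inside (x, y) with a second small outline (24 x 60 mm) within it. The pot's long side goes along its y. The pot starts on the other place, a single outline.
- saucer: Bystander: flat terracotta saucer, 90 mm across, 14 mm high. Origin: centre of its underside.
- pebble_a: Bystander: grey pebble, 36 mm across, 16 mm high. Origin: centre of its underside.
- pebble_b: Bystander: pale pebble, 30 mm across, 13 mm high. Origin: centre of its underside.
- round_pot: Bystander: round terracotta pot, 76 mm across, 62 mm high. Origin: centre of its underside.
- wire_coil: Bystander: copper ring, 72 mm across, 12 mm high. Origin: centre of its underside.
Things that resemble listed ones, but are neither listed nor needed, are in the scene too. Leave any yellow look-alike of the part that bears jar_center alone.

How it is judged:
By the outcome, as a careful person would: the job done as asked, in the order asked, and still so for the second after the job is handed in, with the robot touching nothing.
Of brush, stone, jar, tin, rock only 3 to 5 are there at a start; the rules pass over those that are not, and their reading is None.
At some moment in a run one of brush, stone, jar, tin, rock, pot may be knocked a few centimetres aside while the robot is not near it.
It also fails if it takes over 210 s, if anything falls off the work surface, if the arm or the gripper's body presses on something with over 40 N, if the wrist force passes 120 N, or if a joint passes its speed limit or range.

ROBOT

A 7-joint arm with a two-finger parallel gripper is mounted at the origin on the work surface. World frame = base frame: x ahead of the robot, y to its left, z up, the work surface at z = 0. Lengths are in m, angles in rad, forces in N, time in s.
With the tool pointing down it reaches from about 0.425 to 0.925 m from the base axis. Payload 6.8 kg.
Tool frame: the origin (TCP) lies midway between the tips of the shut fingers; the grasp point (between the pads) lies 19 mm behind it; z points along the fingers, y is the direction in which the jaws open and shut (so a half turn about z gives the same grasp; the last joint's range is limited). The gripper opens to 85 mm and grips with 20 to 120 N. Pads are 22 mm wide; open, the fingers measure 114 mm over their backs; the gripper's body (76 mm by 85 mm) begins 54 mm behind the grasp point. The pads swing forward as they close: fully open they stand 13 mm farther back than shut.
Start: joints at [1.104, 0.477, 0.022, 1.555, -0.011, 1.109, -0.083], TCP at [0.237, -0.632, 0.231] pointing down, gripper open.
Joint ranges: [-2.96, 2.96], [-0.34, 2.1], [-1.41, 1.46], [0.24, 2.44], [-1.37, 4.51], [0.17, 1.92], [-2.96, 2.96]. Speed limits (rad/s): [2.39, 2.39, 3.14, 3.14, 3.14, 3.14, 3.14].

INTERFACE

Orientations are given as a unit quaternion [w, x, y, z].
In Python, from station import bot gives the robot as it stands. The module is installed in compiled form; this text tells all that it offers.
- The arm moves only by the tool play_rows, never from a script. Its argument "motion" is a list of rows, each a list of 2 entries, a list of its own where there are three numbers: the shift along the tool's x, y, z as a fraction of full scale, then the turn, a rotation vector about the tool's x, y, z as a fraction of full scale. In form: [[[tx, ty, tz], [rx, ry, rz]], ...]. A call has 1 to 8 rows; each row is the pose to reach, as a shift and turn from the pose measured when the call began, along the tool's axes at that moment, turning the shorter way round; what a row does not reach only later rows make up. Full scale, the value 1, is 400 mm for a shift and 360 degrees for a turn. A row lasts 1/10 s, in which the tool goes at most 50 mm and 8.59 degrees, less where a joint would pass 70% of its speed; a pose out of reach is approached as far as the arm can. A call with a number of a shift or a turn outside -1 to 1 is refused whole. A call with a gripper value outside its range is refused whole. "fingers" is the finger opening in mm, from 0 to 85.4, set as the call begins (left out, the last holds). The fingers move at their own pace and stop on an object; "grip_force" is the grip in N (left out, the last holds). Time passes only in rows, so rows that repeat a pose let the fingers close. It gives the time, the measured TCP pose, the force and the opening at its end, in the units of the state.
- bot.get_obs(): the state, without advancing time (a new reading comes with each control period).
- bot.read_camera(name): name is "scene" or "top"; returns a dict with "pixels" (400x640x3 uint8, red, green, blue), "range_z" (400x640 float32, m along the optical axis (not along the pixel's ray), 0 where there is no reading), "fovy" (degrees; the focal length in pixels is half the picture's height over the tangent of half this angle, whatever the lens; pixels are square), "cx", "cy" (the principal point, pixels), "k1" (the pictures are not rectified: a ray, as slopes to the right and down, at radius r is drawn at 1 + k1 r^2 times it, then the intrinsics apply), "pose" (4x4, takes a point from camera to world coordinates). Camera axes: x right, y down, z forward; pixel columns grow to the right and rows downward; lengths in m; the calibration is good to about 2 mm. A picture is of the moment at which its call begins.
- bot.hand_in(): hands the job in, once; it reports no verdict.
The state is a dict: "t": time; "q": joint angles; "joint_vel": joint speeds; "joint_torque": joint torques, N m; "eef_pos": TCP position; "tool_rot": TCP orientation; "contact_force": force on the tool from outside, world axes, zero at the start; "torque": the same for the moment, N m; "gripper_width": opening from 0.0 (shut) to 1.0 (fully open).
Only numpy, scipy, OpenCV 4.12 (cv2) and the standard library are available. Lean on these libraries where they do the work, as an engineer would, in place of code of your own. Each camera call takes 0.05 s, during which the arm holds its last target.

## Working session

There is one attempt and no reset: what is moved stays moved. The work goes in short steps, Python scripts to look and compute and a tool call to move; the robot and the scene stay as the last step left them, time stands still between calls to the robot, and variables do not carry over. Pictures are saved under pics/ and viewed, and the job is handed in when it is done.

Besides the shell and the picture viewer there is one more tool, called by a JSON object that holds its "fn" and its "kwargs". play_rows: Moves the arm, as the interface text tells. Shift numbers are shares of 400 mm and turn numbers shares of 360 degrees, none past 1 either way. Its arguments: {"type":"object","properties":{"motion":{"type":"array"},"fingers":{"type":"number"},"grip_force":{"type":"number"}},"required":["motion"]}

```bash
mkdir -p pics; ls; cat > h.py <<'E'
import numpy as np, cv2
from station import bot
def cam(n):
    return bot.read_camera(n)
def f_of(c): return 200/np.tan(np.radians(c['fovy'])/2)
def ray(c,u,v):
    f=f_of(c); xd=(u-c['cx'])/f; yd=(v-c['cy'])/f
    rd=np.hypot(xd,yd); r=rd
    for _ in range(30): r=rd/(1+c['k1']*r*r)
    s=r/rd if rd>0 else 1
    d=np.array([xd*s,yd*s,1.0]); P=np.array(c['pose'])
    return P[:3,3],P[:3,:3]@d
def onz(c,u,v,z):
    o,d=ray(c,u,v); return o+d*(z-o[2])/d[2]
def cloud(c):
    f=f_of(c); v,u=np.mgrid[0:400,0:640].astype(float)
    xd=(u-c['cx'])/f; yd=(v-c['cy'])/f; rd=np.hypot(xd,yd); r=rd.copy()
    for _ in range(30): r=rd/(1+c['k1']*r*r)
    s=np.where(rd>0,r/np.maximum(rd,1e-9),1)
    z=c['range_z']; p=np.stack([xd*s*z,yd*s*z,z],-1); P=np.array(c['pose'])
    w=p@P[:3,:3].T+P[:3,3]; w[z<=0]=np.nan
    return w
def proj(c,p):
    P=np.array(c['pose']); q=P[:3,:3].T@(np.array(p)-P[:3,3]); a=q[:2]/q[2]; r2=a@a
    return a*(1+c['k1']*r2)*f_of(c)+[c['cx'],c['cy']]
def save(c,name,box=None,s=1):
    im=c['pixels'][:,:,::-1].copy()
    if box: im=im[box[1]:box[3],box[0]:box[2]]
    if s!=1: im=cv2.resize(im,None,fx=s,fy=s,interpolation=cv2.INTER_CUBIC)
    cv2.imwrite('pics/'+name,im)
E
python3 - <<'E'
from h import *
for n in ('scene','top'):
    c=cam(n); save(c,n+'0.png'); print(n,c['fovy'],c['cx'],c['cy'],c['k1'],np.round(c['pose'],3).tolist())
    np.savez(n+'0.npz',**c)
print(bot.get_obs())
E
```

```text
pics
scene 53.226924477893625 320.1401351841542 203.1290318238085 -0.05915002570992695 [[0.876, 0.275, -0.396, 0.866], [0.482, -0.528, 0.7, -0.663], [-0.017, -0.804, -0.595, 0.607], [0.0, 0.0, 0.0, 1.0]]
top 46.63512094636504 319.1385841634676 214.14282587253527 0.00442069816530785 [[0.014, -1.0, 0.025, 0.476], [-1.0, -0.014, -0.001, -0.025], [0.002, -0.025, -1.0, 1.296], [0.0, 0.0, 0.0, 1.0]]
{'t': 0.1, 'q': array([ 1.1039002 ,  0.47767218,  0.0223593 ,  1.55635747, -0.01149422,
        1.10932074, -0.08312076]), 'joint_vel': array([ 1.02055549e-05, -2.74281656e-03, -9.28185857e-04, -3.63456578e-03,
       -1.65441155e-04, -1.22231307e-03, -1.05686152e-03]), 'joint_torque': array([ 4.39086740e-03, -5.97761393e+01,  1.61384225e+00, -2.81955439e+01,
        1.28866217e-02,  4.98701018e-03, -2.46416988e-06]), 'eef_pos': array([ 0.23681202, -0.63151757,  0.23045156]), 'tool_rot': array([-7.87432463e-04,  9.83952112e-01,  1.78430874e-01, -2.08851603e-04]), 'contact_force': array([-0.58696478,  0.33094167,  0.12132617]), 'torque': array([-0.03934348, -0.00910823, -0.00169463]), 'gripper_width': 0.9993073081637628}
```

View pics/scene0.png

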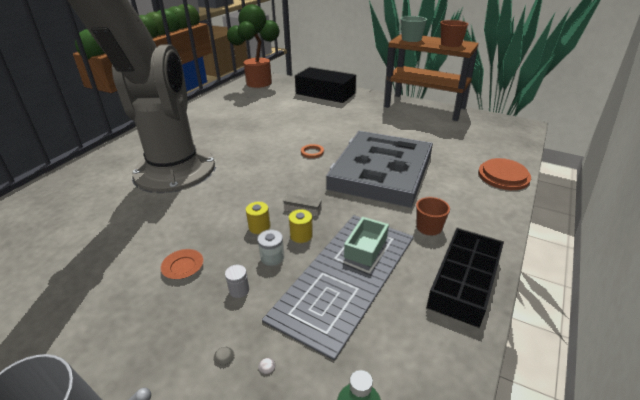

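View pics/top0.png

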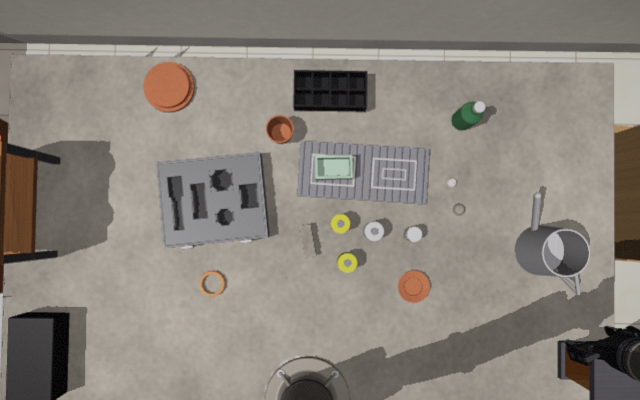

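```bash
python3 - <<'E'
from h import *
c=dict(np.load('top0.npz'));s=dict(np.load('scene0.npz'))
save(c,'topA.png',(290,130,450,280),5); save(c,'topB.png',(145,140,325,265),4.4)
save(s,'scA.png',(200,180,440,360),3.3); save(s,'scB.png',(310,120,450,220),5.5)
E
```

```text
(no output)
```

View pics/topA.png

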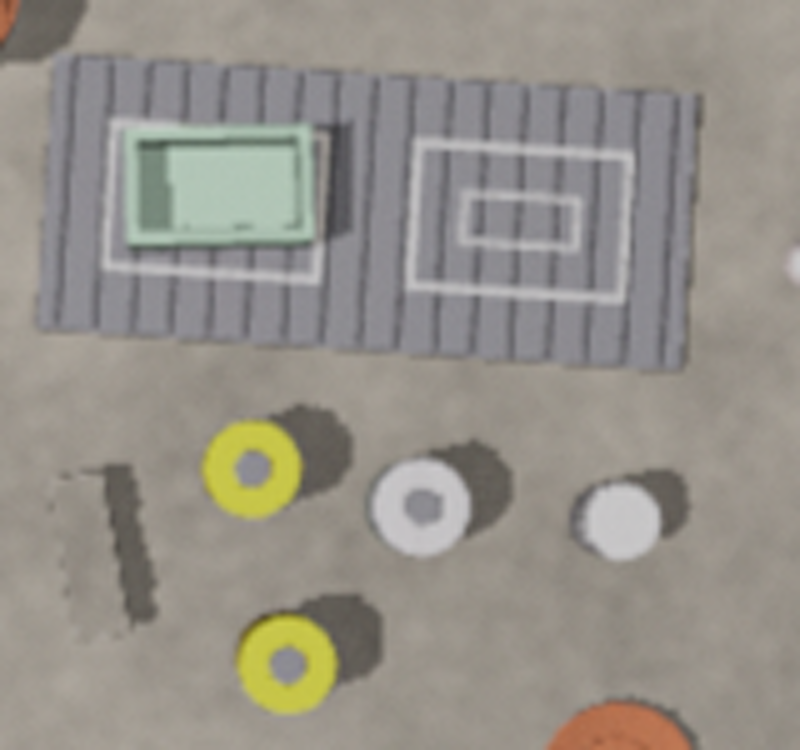

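View pics/topB.png

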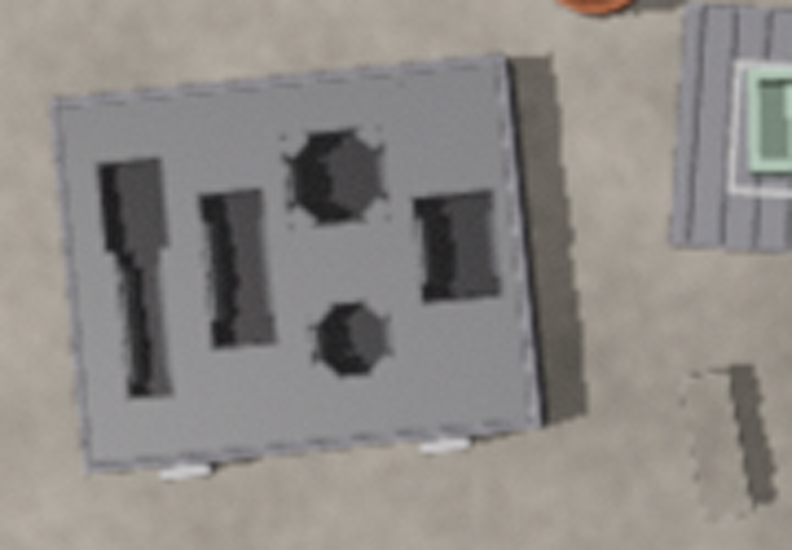

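View pics/scA.png

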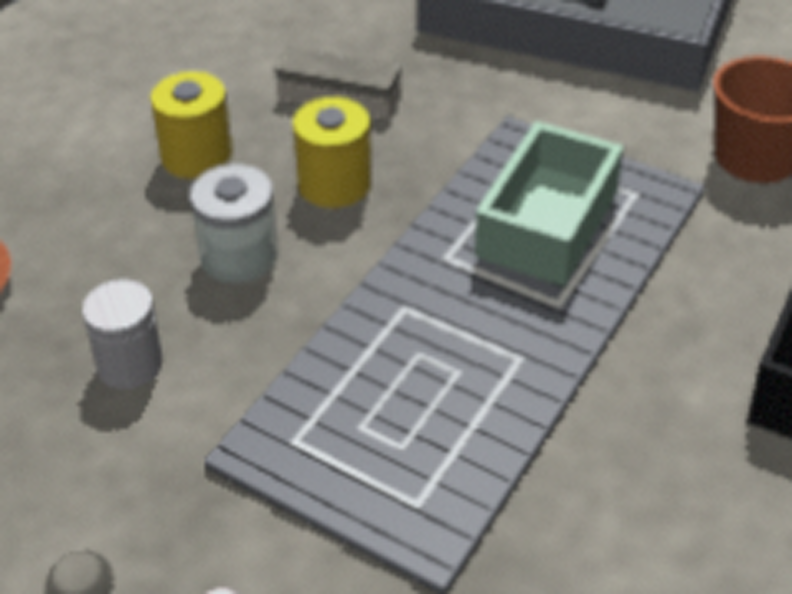

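View pics/scB.png

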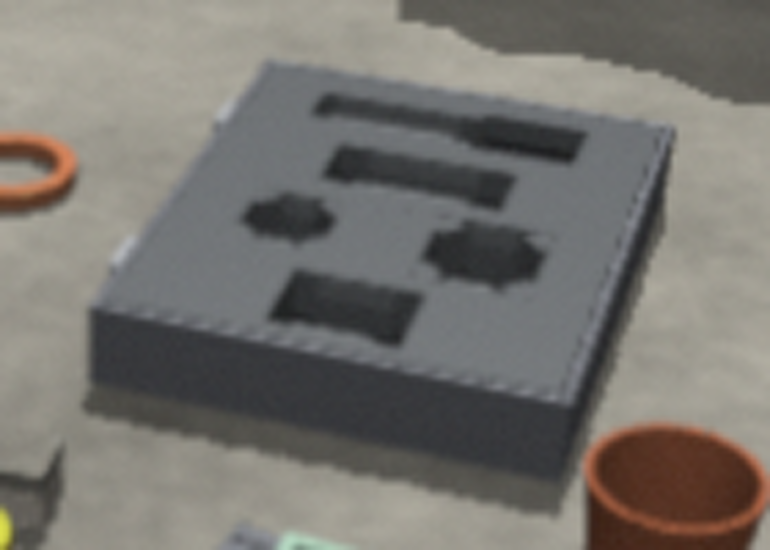

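Candidates in the top view: the jar is the silver-lidded (374,231). Its yellow look-alikes are at (340,224) and (347,263). The tin is at (414,234), the stone is the camouflaged bar at (310,240), and the pot is at (333,167). The terracotta round pot (280,129) is a bystander. There is no brush or rock. The resting place is the double outline at (394,174). The crops confirm this, so next I'll measure.

```bash
cat > meas.py <<'E'
from h import *
def rect(p):
    (cx,cy),(w,h),a=cv2.minAreaRect((p[:,:2]*1000).astype(np.float32))
    return np.round([cx,cy,w,h,a],1)
def circ(p):
    (x,y),r=cv2.minEnclosingCircle((p[:,:2]*1000).astype(np.float32)); return np.round([x,y,r],1)
def comps(m,mn=15):
    n,l,st,ce=cv2.connectedComponentsWithStats(m.astype(np.uint8))
    return [(l==i,st[i],ce[i]) for i in range(1,n) if st[i][4]>=mn]
E
python3 - <<'E'
from meas import *
for n in('top','scene'):
    c=dict(np.load(n+'0.npz')); W=cloud(c); z=W[:,:,2]
    reg=(W[:,:,0]>.3)&(W[:,:,0]<.9)&(abs(W[:,:,1])<.6)
    print(n)
    fl=reg&(abs(z)<.006); print('floor z',np.nanmedian(z[fl]))
    for lo,hi in((.024,.036),(.038,.050),(.049,.0575),(.0545,.066)):
        print('z',lo,hi)
        for m,st,ce in comps(reg&(z>lo)&(z<hi)):
            p=W[m]; print(' px',np.round(ce),st[4],'mean',np.round(p.mean(0)*1000,1),'rect',rect(p),'rgb',c['pixels'][m].mean(0).round())
E
```

```text
top
floor z 0.00045200853309224076
z 0.024 0.036
 px [167.  87.] 667 mean [852.1 398.   26. ] rect [849.7 398.  118.5  99.9  89.9] rgb [180. 112.  79.]
 px [304.  74.] 21 mean [893.   19.7  30.3] rect [893.6  21.4  41.2   3.1  87.9] rgb [13. 13. 14.]
 px [321.  74.] 24 mean [892.8 -26.7  30.9] rect [ 8.932e+02 -2.810e+01  2.900e+00  4.130e+01  8.000e-01] rgb [11. 10. 12.]
 px [358.  75.] 23 mean [ 892.5 -127.    30.7] rect [ 892.4 -127.    40.8    4.5   83.5] rgb [12. 13. 14.]
 px [303.  91.] 21 mean [845.4  21.7  29.8] rect [845.4  20.9   3.6  41.3   1.7] rgb [10. 11. 12.]
 px [322.  91.] 24 mean [845.5 -31.3  29.7] rect [ 8.457e+02 -3.010e+01  3.200e+00  3.860e+01  1.000e-01] rgb [10. 10. 11.]
 px [356.  92.] 19 mean [ 845.2 -122.6   29.5] rect [ 8.452e+02 -1.250e+02  3.000e+00  4.090e+01  5.000e-01] rgb [10. 10. 11.]
 px [342. 109.] 56 mean [797.7 -85.5  30.4] rect [ 7.978e+02 -8.700e+01  2.800e+00  1.291e+02  3.000e-01] rgb [10. 10. 11.]
 px [456. 122.] 26 mean [ 766.7 -398.1   30.2] rect [ 768.3 -398.8   44.4   11.1   22.1] rgb [43. 72. 49.]
 px [277. 123.] 30 mean [757.2  93.1 
[... 9733 characters left out ...]
3.2   18.6    2.5   45.2] rgb [78. 79. 80.]
z 0.0545 0.066
 px [432. 207.] 238 mean [735.2  84.8  58.9] rect [735.3  84.   74.3  73.2  21.1] rgb [112.  69.  50.]
 px [257. 209.] 249 mean [ 381.9 -102.9   57.5] rect [ 380.9 -100.2   50.3   52.6   36.6] rgb [187. 184.  78.]
 px [300. 217.] 276 mean [486.2 -82.7  57.4] rect [484.6 -81.   48.9  50.6  29.7] rgb [188. 188.  79.]
 px [270. 238.] 328 mean [ 467.  -172.9   57.4] rect [ 466.7 -172.4   51.3   49.7   85.8] rgb [177. 180. 183.]
 px [ 61. 384.] 64 mean [ 379.1 -592.7   60.3] rect [ 380.5 -591.2   22.9    3.6   40.9] rgb [78. 80. 81.]
 px [ 96. 396.] 19 mean [ 440.8 -576.8   59.8] rect [ 441.1 -576.7    1.5   19.8   70.3] rgb [96. 96. 96.]
```

```bash
cat > m2.py <<'E'
from meas import *
import sys
def top_items(c,W,z):
    out={}
    # generic: components of height mask, cast pixels to plane
    return out
def castmask(c,m,zp):
    v,u=np.nonzero(m); return np.array([onz(c,a,b,zp) for a,b in zip(u,v)])
def cuts(c,W):
    z=W[:,:,2]; ca=np.radians(6.6)
    X=W[:,:,0]-.54; Y=W[:,:,1]-.2635
    res=[]
    for sgn in (1,-1):
        pass
    return z
E
python3 - <<'E'
from m2 import *
for n in('top','scene'):
    c=dict(np.load(n+'0.npz')); W=cloud(c); z=W[:,:,2]
    v,u=np.mgrid[0:400,0:640]
    G=np.array([[onz(c,a,b,.045) for a in range(150,450)] for b in range(100,280)])
    Z=z[100:280,150:450]
    # foam-top plane points
    t=abs(Z-.045)<.004
    r=(np.hypot(G[...,0]-.54,G[...,1]-.263)<.2)&t
    pts=G[r]; hull=cv2.convexHull((pts[:,:2]*1000).astype(np.float32))
    rc=cv2.minAreaRect(hull); print(n,'case',rc); print(cv2.boxPoints(rc).round(1).tolist())
    dark=(~t)&(np.hypot(G[...,0]-.54,G[...,1]-.263)<.2)
    hm=np.zeros(Z.shape,np.uint8)
    ins=np.array([[cv2.pointPolygonTest(hull,(float(g[0]*1000),float(g[1]*1000)),True)>10 for g in row] for row in G])
    for m,st,ce in comps(dark&ins,20):
        p=G[m]; print('  hole n',st[4],'centroid',(p.mean(0)*1000).round(1),'rect',rect(p))
E
```

```text
top case ((539.3557739257812, 261.79302978515625), (238.96446228027344, 282.1862487792969), 6.536538600921631)
[[404.6000061035156, 388.3999938964844], [436.70001220703125, 108.0], [674.0999755859375, 135.1999969482422], [642.0, 415.6000061035156]]
  hole n 372 centroid [595.7 238.6  45. ] rect [593.9 237.9  59.6  62.    1.1]
  hole n 554 centroid [544.6 357.6  45. ] rect [534.9 358.8 150.6  42.3   3.4]
  hole n 446 centroid [539.3 297.   45. ] rect [542.8 299.  109.6  44.1   9. ]
  hole n 402 centroid [554.6 163.4  45. ] rect [556.1 163.9  73.5  51.5   9.1]
  hole n 225 centroid [497.  227.4  45. ] rect [497.3 229.4  46.5  44.9  69. ]
scene case ((545.1673583984375, 260.7824401855469), (229.3763885498047, 287.60357666015625), 6.626769065856934)
[[414.70001220703125, 390.3999938964844], [447.79998779296875, 104.69999694824219], [675.7000122070312, 131.1999969482422], [642.5, 416.8999938964844]]
  hole n 169 centroid [548.6 357.2  45. ] rect [533.2 356.4 143.   34.4   7.5]
  hole n 162 centroid [542.4 295.9  45. ] rect [542.1 296.7  92.9  37.5   2.8]
  hole n 93 centroid [499.4 226.9  45. ] rect [499.4 227.2  38.4  40.4  63. ]
  hole n 171 centroid [596.8 237.   45. ] rect [596.4 238.4  55.5  56.2  44.2]
  hole n 205 centroid [557.4 162.8  45. ] rect [557.  164.3  63.6  47.5   6.7]
```

```bash
cat > m3.py <<'E'
from meas import *
def grid(c,zp): 
    f=f_of(c); v,u=np.mgrid[0:400,0:640].astype(float)
    xd=(u-c['cx'])/f; yd=(v-c['cy'])/f; rd=np.hypot(xd,yd); r=rd.copy()
    for _ in range(30): r=rd/(1+c['k1']*r*r)
    s=np.where(rd>0,r/np.maximum(rd,1e-9),1); P=np.array(c['pose'])
    d=np.stack([xd*s,yd*s,np.ones_like(s)],-1)@P[:3,:3].T
    return P[:3,3]+d*((zp-P[2,3])/d[...,2])[...,None]
def near(G,x,y,r): return np.hypot(G[...,0]-x,G[...,1]-y)<r
def yawrect(p):
    (cx,cy),(w,h),a=cv2.minAreaRect((p[:,:2]*1000).astype(np.float32))
    if w<h: a+=90; w,h=h,w
    a=(a+90)%180-90   # yaw of long side
    return [round(float(q),1) for q in (cx,cy,w,h,a)]
def items(c,n,known={}):
    W=cloud(c); z=W[:,:,2]; px=c['pixels'].astype(int); mx=px.max(2);mn=px.min(2)
    o={}
    def disc(x,y,zt,r):
        G=grid(c,zt); m=near(G,x,y,r+.02)&(abs(z-zt)<.004)
        cs=sorted(comps(m),key=lambda t:-t[1][4]); 
        if not cs:return None
        p=G[cs[0][0]]; q=circ(p); return q.tolist()+[(p.mean(0)*1000).round(1)[:2].tolist()]
    return o
def white(c,x,y,r,t=150):
    px=c['pixels'].astype(int); G=grid(c,.008); z=cloud(c)[...,2]
    m=near(G,x,y,r)&(px.min(2)>t)&(px.max(2)-px.min(2)<25)&(abs(z-.008)<.006)
    return m,G
E
python3 - <<'E'
from m3 import *
for n in('top','scene'):
    c=dict(np.load(n+'0.npz')); z=cloud(c)[...,2]; print(n)
    G=grid(c,.058)
    for nm,x,y,zt,r in(('jar',.465,-.173,.058,.026),('tin',.4585,-.281,.052,.020)):
        G=grid(c,zt); m=near(G,x,y,r+.015)&(abs(z-zt)<.006); p=G[m]; print(nm,circ(p),(p.mean(0)*1000).round(1),len(p))
    G=grid(c,.03); m=near(G,.435,.004,.06)&(abs(z-.03)<.004); p=G[m]; print('stone',yawrect(p),(p.mean(0)*1000).round(1))
    G=grid(c,.053); m=near(G,.636,-.062,.07)&(abs(z-.053)<.004); p=G[m]; print('pot',yawrect(p))
    for t in(165,185,200):
        m,G=white(c,.615,-.235,.085,t); 
        for mm,st,ce in comps(m,10): print('  lines',t,st[4],yawrect(G[mm]))
    G=grid(c,.008); m=near(G,.63,-.14,.23)&(z>.005)&(z<.012)
    cs=max(comps(m),key=lambda q:q[1][4]); print('tray',yawrect(G[cs[0]]))
E
```

```text
top
jar [ 463.6 -173.7   25.7] [ 463.9 -174.1   58. ] 278
tin [ 457.2 -281.4   20.2] [ 457.4 -281.5   52. ] 176
stone [434.5, 3.8, 89.5, 30.0, 10.9] [433.1   3.6  30. ]
pot [636.3, -63.6, 99.4, 62.0, -89.2]
  lines 165 235 [624.5, -232.1, 122.1, 85.4, 87.0]
  lines 165 29 [624.6, -212.7, 30.6, 25.0, 0.6]
  lines 165 19 [638.8, -230.6, 33.4, 2.8, -89.2]
  lines 165 34 [623.7, -248.9, 30.7, 27.9, -89.2]
tray [627.1, -148.3, 363.4, 161.0, 87.7]
scene
jar [ 468.5 -174.9   28.4] [ 468.6 -174.8   58. ] 360
tin [ 460.1 -281.    22.6] [ 460.7 -281.5   52. ] 292
stone [438.3, 3.6, 91.1, 33.3, 10.0] [438.7   3.5  30. ]
pot [638.7, -63.4, 102.7, 63.3, -87.9]
  lines 165 450 [624.2, -229.0, 122.6, 85.6, 87.4]
  lines 165 170 [624.2, -229.1, 68.2, 31.2, 87.5]
  lines 185 267 [624.3, -229.2, 120.7, 83.5, 87.4]
  lines 185 10 [632.1, -170.5, 15.9, 2.2, -6.3]
  lines 185 74 [624.3, -229.1, 64.5, 29.6, 86.8]
  lines 185 15 [632.8, -198.6, 18.9, 7.4, -29.9]
  lines 200 11 [666.4, -187.2, 25.8, 1.7, 88.5]
  lines 200 97 [622.8, -261.3, 82.5, 54.5, -2.4]
tray [629.3, -147.0, 359.7, 154.8, 87.3]
```

```bash
cat > go.py <<'E'
from h import *
from scipy.spatial.transform import Rotation as R
import sys
def cmd(x,y,z,yaw,o=None):
    """mm, tool-x yaw deg; tool down"""
    o=o or bot.get_obs(); q=o['tool_rot']; r=R.from_quat([q[1],q[2],q[3],q[0]])
    a=np.radians(yaw); M=np.array([[np.cos(a),np.sin(a),0],[np.sin(a),-np.cos(a),0],[0,0,-1]])
    t=R.from_matrix(M)
    s=r.inv().apply(np.array([x,y,z])/1000-o['eef_pos'])/.4
    w=(r.inv()*t).as_rotvec()/(2*np.pi)
    print('->',(x,y,z,yaw),'[%s, %s]'%(np.round(s,4).tolist(),np.round(w,4).tolist()))
def st():
    o=bot.get_obs(); q=o['tool_rot']; r=R.from_quat([q[1],q[2],q[3],q[0]]).as_matrix()
    print('t %.1f pos %s yaw %.1f tilt %.2f F %s w %.1f q7 %.2f'%(o['t'],np.round(o['eef_pos']*1000,1),np.degrees(np.arctan2(r[1,0],r[0,0])),np.degrees(np.arccos(-r[2,2])),np.round(o['contact_force'],1),o['gripper_width']*85.4,o['q'][6]))
if __name__=='__main__':
    st()
    for a in sys.argv[1:]:
        cmd(*[float(v) for v in a.split(',')])
E
python3 go.py 637,-63.5,231,91.5 637,-63.5,120,91.5
python3 - <<'E'
from h import *
for n in('top','scene'):
    c=dict(np.load(n+'0.npz'));W=cloud(c);m=(W[...,0]>.2)&(W[...,0]<.75)&(W[...,1]>-.62)&(W[...,1]<.42);m2=m&(W[...,2]>.08)
    p=W[m2];print(n,len(p),p[:,2].max() if len(p) else '',p.min(0) if len(p) else '',p.max(0) if len(p) else '')
E
```

```text
t 0.1 pos [ 236.8 -631.5  230.5] yaw 20.6 tilt 0.09 F [-0.6  0.3  0.1] w 85.3 q7 -0.08
-> (637.0, -63.5, 231.0, 91.5) [[1.4354, -0.9783, 0.0], [-0.0002, -0.0001, -0.1971]]
-> (637.0, -63.5, 120.0, 91.5) [[1.4354, -0.9779, 0.2775], [-0.0002, -0.0001, -0.1971]]
top 2889 0.4700718022323014 [ 0.20029892 -0.6198591   0.08010074] [ 0.74983823 -0.40879342  0.4700718 ]
scene 1927 0.16016736237501933 [ 0.36217917 -0.61991873  0.08014844] [ 0.749747   -0.41716799  0.16016736]
```

{"fn": "play_rows", "kwargs": {"motion": [[[0.75,-0.5,0],[0,0,-0.1]],[[0.75,-0.5,0],[0,0,-0.1]],[[0.75,-0.5,0],[0,0,-0.1]],[[0.75,-0.5,0],[0,0,-0.1]],[[0.75,-0.5,0],[0,0,-0.1]],[[0.75,-0.5,0],[0,0,-0.1]],[[0.75,-0.5,0],[0,0,-0.1]],[[0.75,-0.5,0],[0,0,-0.1]]], "fingers": 85}}

```text
t: 0.9
eef_pos: [0.4515, -0.3323, 0.2307]
tool_rot: [-0.002, 0.878, 0.478, 0.001]
contact_force: [-0.1, 0.4, -1.1]
gripper_width: 0.993
```

```bash
python3 go.py 637,-63.5,120,91.5
```

```text
t 0.9 pos [ 451.5 -332.3  230.7] yaw 57.1 tilt 0.25 F [-0.1  0.4 -1.1] w 84.8 q7 -0.13
-> (637.0, -63.5, 120.0, 91.5) [[0.8151, 0.0247, 0.2801], [-0.0, -0.0007, -0.0956]]
```

{"fn": "play_rows", "kwargs": {"motion": [[[0.815,0.025,0.28],[0,-0.0007,-0.0956]],[[0.815,0.025,0.28],[0,-0.0007,-0.0956]],[[0.815,0.025,0.28],[0,-0.0007,-0.0956]],[[0.815,0.025,0.28],[0,-0.0007,-0.0956]],[[0.815,0.025,0.28],[0,-0.0007,-0.0956]],[[0.815,0.025,0.28],[0,-0.0007,-0.0956]],[[0.815,0.025,0.28],[0,-0.0007,-0.0956]],[[0.815,0.025,0.28],[0,-0.0007,-0.0956]]]}}

```text
t: 1.7
eef_pos: [0.6384, -0.055, 0.1177]
tool_rot: [-0.003, 0.694, 0.72, 0.001]
contact_force: [-0.5, 0.8, 0.1]
gripper_width: 0.995
```

```bash
python3 go.py 637,-63.5,70,91.5 637,-63.5,24,91.5; python3 -c "
from h import *
c=cam('scene'); save(c,'s1.png',(300,150,480,320),4)"
```

```text
t 1.7 pos [638.4 -55.  117.7] yaw 92.1 tilt 0.33 F [-0.5  0.8  0.1] w 85.0 q7 -0.20
-> (637.0, -63.5, 70.0, 91.5) [[-0.0219, -0.0041, 0.1192], [-0.0002, -0.0009, 0.0015]]
-> (637.0, -63.5, 24.0, 91.5) [[-0.0225, -0.0039, 0.2342], [-0.0002, -0.0009, 0.0015]]
```

View pics/s1.png

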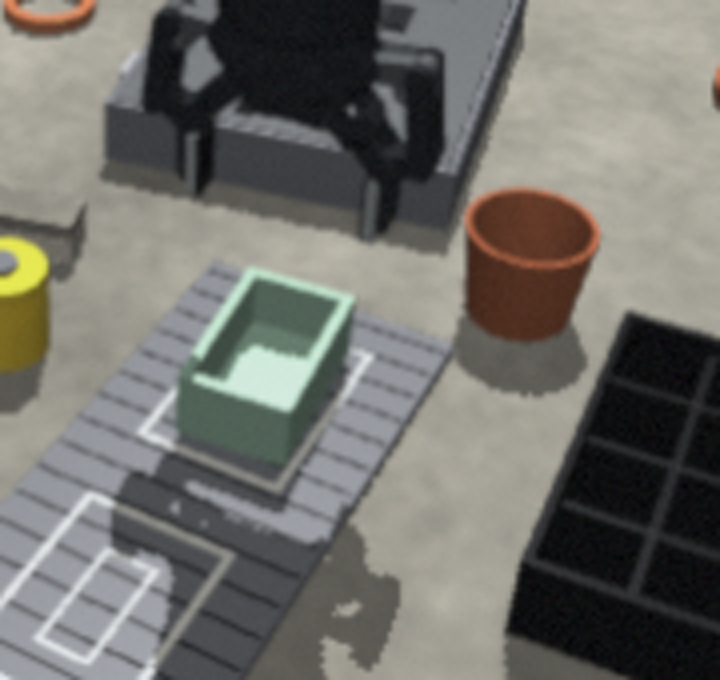

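```bash
python3 -c "
from h import *
c=dict(np.load('scene0.npz'))
print(onz(c,300+195/4,150+190/4,.131),onz(c,300+370/4,150+235/4,.131))"
```

```text
[ 0.59216807 -0.06018645  0.131     ] [ 0.68448464 -0.05477825  0.131     ]
```

{"fn": "play_rows", "kwargs": {"motion": [[[-0.022,-0.004,0.12],[0,-0.0009,0.0015]],[[-0.022,-0.004,0.12],[0,-0.0009,0.0015]],[[-0.022,-0.004,0.15],[0,-0.0009,0.0015]],[[-0.022,-0.004,0.19],[0,-0.0009,0.0015]],[[-0.022,-0.004,0.234],[0,-0.0009,0.0015]],[[-0.022,-0.004,0.234],[0,-0.0009,0.0015]],[[-0.022,-0.004,0.234],[0,-0.0009,0.0015]]]}}

```text
t: 2.45
eef_pos: [0.6358, -0.0672, 0.0244]
tool_rot: [-0.0, 0.699, 0.715, -0.002]
contact_force: [0.8, 0.4, 0.2]
gripper_width: 0.995
```

```bash
python3 go.py 637,-63.5,24,91.5; python3 -c "
from h import *
c=cam('scene'); save(c,'s2.png',(300,150,480,320),4)"
```

```text
t 2.5 pos [635.8 -67.2  24.4] yaw 91.4 tilt 0.22 F [0.8 0.4 0.2] w 85.0 q7 -0.25
-> (637.0, -63.5, 24.0, 91.5) [[0.0092, 0.0033, 0.001], [-0.0004, 0.0004, -0.0004]]
```

View pics/s2.png

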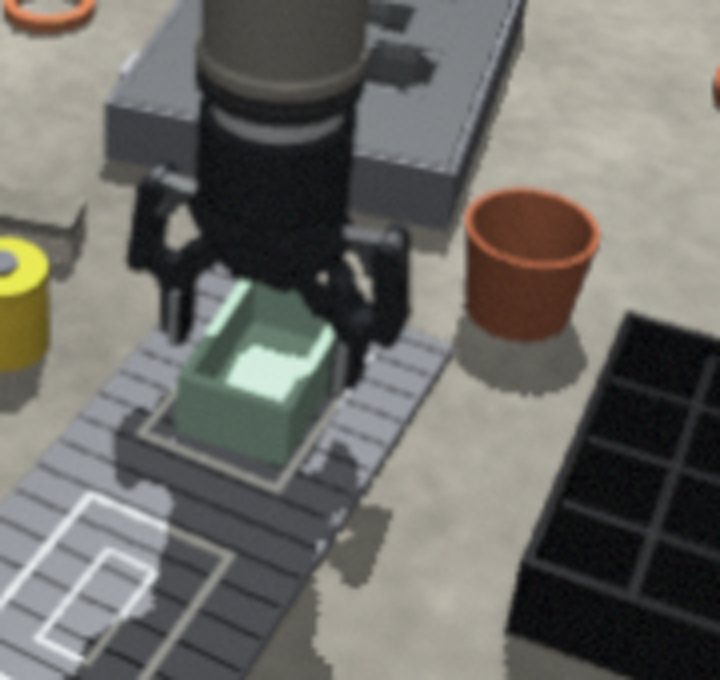

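{"fn": "play_rows", "kwargs": {"motion": [[[0.007,0.003,0.001],[0,0,0]],[[0.007,0.003,0.001],[0,0,0]],[[0.007,0.003,0.001],[0,0,0]],[[0.007,0.003,0.001],[0,0,0]],[[0.007,0.003,0.001],[0,0,0]],[[0.007,0.003,0.001],[0,0,0]],[[0.007,0.003,0.001],[0,0,0]],[[0.007,0.003,0.001],[0,0,0]]], "fingers": 50, "grip_force": 30}}

```text
t: 3.3
eef_pos: [0.6382, -0.0635, 0.0256]
tool_rot: [0.001, 0.698, 0.716, -0.001]
contact_force: [-0.5, 1.9, 6.3]
gripper_width: 0.719
```

```bash
python3 go.py 637,-63.5,24,91.5; python3 -c "
from h import *
c=cam('scene'); save(c,'s3.png',(300,150,480,320),4)"
```

```text
t 3.3 pos [638.2 -63.5  25.6] yaw 91.4 tilt 0.12 F [-0.5  1.9  6.3] w 61.4 q7 -0.25
-> (637.0, -63.5, 24.0, 91.5) [[0.0001, -0.0031, 0.004], [0.0, 0.0003, -0.0003]]
```

View pics/s3.png

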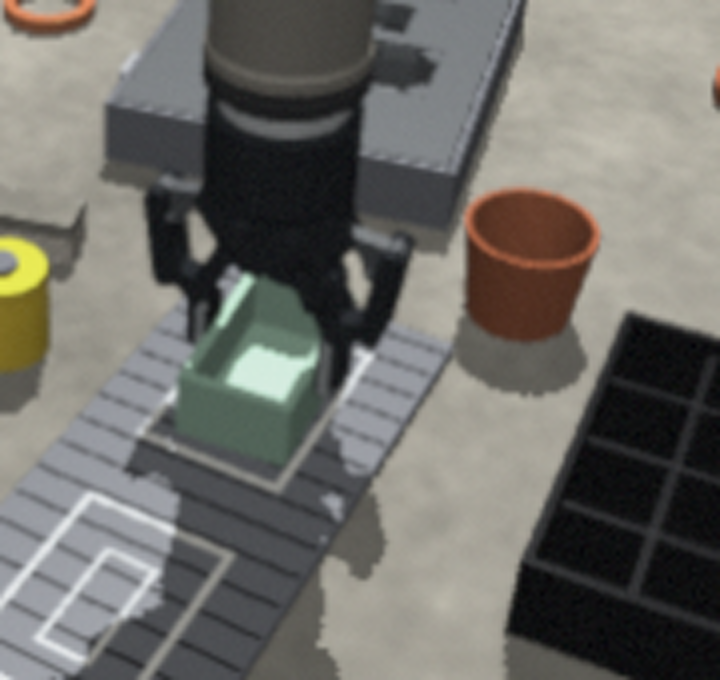

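```bash
python3 go.py 631,-147.5,24.6,89.5 624.5,-231,24.6,87.5
```

```text
t 3.4 pos [638.2 -63.5  25.6] yaw 91.4 tilt 0.12 F [-0.4  1.6  5.1] w 61.3 q7 -0.25
-> (631.0, -147.5, 24.6, 89.5) [[-0.2095, -0.0232, 0.0029], [0.0, 0.0003, 0.0053]]
-> (624.5, -231.0, 24.6, 87.5) [[-0.4177, -0.0445, 0.0033], [0.0, 0.0003, 0.0108]]
```

{"fn": "play_rows", "kwargs": {"motion": [[[-0.02,-0.002,0.002],[0,0,0.0005]],[[-0.05,-0.005,0.002],[0,0,0.0012]],[[-0.09,-0.01,0.0025],[0,0,0.0024]],[[-0.13,-0.014,0.0025],[0,0,0.0035]],[[-0.17,-0.019,0.003],[0,0,0.0045]],[[-0.21,-0.023,0.003],[0,0,0.0055]],[[-0.25,-0.027,0.003],[0,0,0.0065]],[[-0.28,-0.03,0.003],[0,0,0.0075]]]}}

```text
t: 4.15
eef_pos: [0.6301, -0.1748, 0.0256]
tool_rot: [0.001, 0.715, 0.699, 0.001]
contact_force: [-0.2, 5.8, 5.8]
gripper_width: 0.724
```

```bash
python3 go.py 624.5,-231,24.6,87.5; python3 -c "
from h import *
c=cam('scene'); save(c,'s4.png',(260,150,440,320),4)"
```

```text
t 4.2 pos [ 630.1 -174.8   25.6] yaw 88.7 tilt 0.14 F [-0.2  5.8  5.8] w 61.8 q7 -0.11
-> (624.5, -231.0, 24.6, 87.5) [[-0.1407, -0.0108, 0.0026], [0.0004, 0.0, 0.0033]]
```

View pics/s4.png

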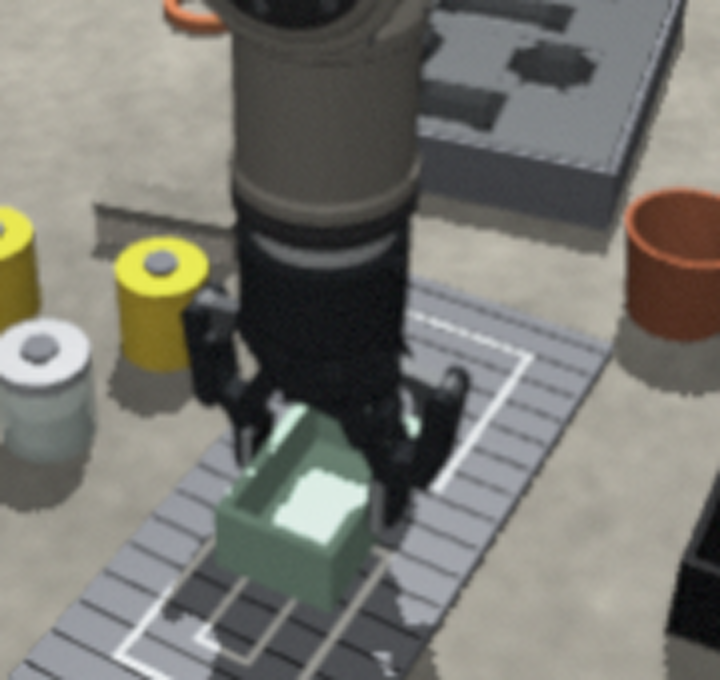

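{"fn": "play_rows", "kwargs": {"motion": [[[-0.03,-0.002,0.002],[0,0,0.0008]],[[-0.07,-0.005,0.0025],[0,0,0.0017]],[[-0.105,-0.008,0.0025],[0,0,0.0025]],[[-0.13,-0.01,0.0025],[0,0,0.0033]],[[-0.14,-0.011,0.0025],[0,0,0.0033]],[[-0.14,-0.011,0.0025],[0,0,0.0033]],[[-0.14,-0.011,0.0025],[0,0,0.0033]]]}}

```text
t: 4.9
eef_pos: [0.625, -0.2335, 0.0257]
tool_rot: [0.002, 0.723, 0.69, 0.001]
contact_force: [0.7, 1.5, 5.0]
gripper_width: 0.718
```

```bash
python3 go.py 624.5,-231,25,87.5; python3 - <<'E'
from m3 import *
for n in('top','scene'):
    c=cam(n); save(c,n+'5.png',(260,150,440,320) if n=='scene' else (290,130,450,280),4); z=cloud(c)[...,2]
    G=grid(c,.053); px=c['pixels'].astype(int); gr=(px[...,1]>px[...,0]+4)&(px[...,1]>px[...,2]+2)
    m=near(G,.624,-.231,.075)&(abs(z-.053)<.004)&gr; print(n,m.sum(),yawrect(G[m]))
E
```

```text
t 4.9 pos [ 625.  -233.5   25.7] yaw 87.3 tilt 0.28 F [0.7 1.5 5. ] w 61.3 q7 -0.04
-> (624.5, -231.0, 25.0, 87.5) [[0.0062, -0.0016, 0.0017], [0.0007, 0.0003, -0.0005]]
top 103 [624.7, -203.3, 61.9, 40.3, 0.8]
scene 332 [623.6, -233.2, 101.0, 64.1, -89.5]
```

View pics/scene5.png

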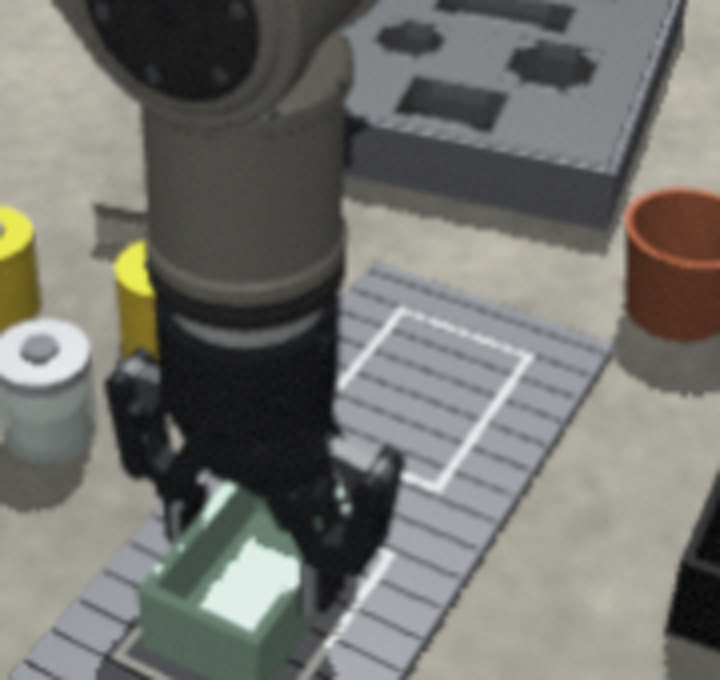

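{"fn": "play_rows", "kwargs": {"motion": [[[0.005,-0.001,0.002],[0.0007,0,-0.0005]],[[0.005,-0.001,0.002],[0.0007,0,-0.0005]],[[0.005,-0.001,0.002],[0.0007,0,-0.0005]]]}}

```text
t: 5.3
eef_pos: [0.6251, -0.2331, 0.0256]
tool_rot: [0.002, 0.723, 0.691, -0.001]
contact_force: [0.0, -2.6, 5.7]
gripper_width: 0.722
```

{"fn": "play_rows", "kwargs": {"motion": [[[0,0,0],[0,0,0]],[[0,0,0],[0,0,0]],[[0,0,0],[0,0,0]],[[0,0,0],[0,0,0]],[[0,0,0],[0,0,0]]], "fingers": 85}}

```text
t: 5.8
eef_pos: [0.6249, -0.2329, 0.0254]
tool_rot: [0.001, 0.723, 0.691, -0.001]
contact_force: [0.4, -0.9, 0.9]
gripper_width: 0.998
```

{"fn": "play_rows", "kwargs": {"motion": [[[0,0,-0.1],[0,0,0]],[[0,0,-0.2],[0,0,0]],[[0,0,-0.35],[0,0,0]],[[0.1,0,-0.4],[0,0,0]],[[0.3,0,-0.4],[0,0,0]],[[0.4,0,-0.4],[0,0,0]],[[0.5,0,-0.4],[0,0,0]],[[0.6,0,-0.4],[0,0,0]]]}}

```text
t: 6.6
eef_pos: [0.6351, 0.0093, 0.1848]
tool_rot: [0.002, 0.723, 0.691, -0.001]
contact_force: [0.5, 0.2, 0.0]
gripper_width: 0.998
```

```bash
python3 go.py ; python3 - <<'E'
from m3 import *
for n in('top','scene'):
    c=cam(n); save(c,n+'6.png'); z=cloud(c)[...,2]; np.savez(n+'6.npz',**c)
    G=grid(c,.053); px=c['pixels'].astype(int); gr=(px[...,1]>px[...,0]+4)&(px[...,1]>px[...,2]+2)
    m=near(G,.624,-.231,.075)&(abs(z-.053)<.004)&gr; print(n,m.sum(),yawrect(G[m]))
    m,G=white(c,.615,-.235,.085,165)
    for mm,st,ce in comps(m,10): print('  lines',st[4],yawrect(G[mm]))
E
```

```text
t 6.6 pos [635.1   9.3 184.8] yaw 87.5 tilt 0.21 F [0.5 0.2 0. ] w 85.2 q7 -0.36
top 243 [622.6, -233.3, 100.8, 62.3, 87.4]
  lines 37 [665.0, -212.3, 36.2, 5.6, -89.2]
  lines 155 [595.5, -218.1, 139.2, 64.8, 59.3]
scene 532 [625.2, -231.1, 103.8, 64.2, 87.7]
  lines 10 [657.1, -172.2, 9.0, 4.4, -6.5]
  lines 54 [666.1, -208.4, 50.7, 6.2, 89.4]
  lines 39 [582.6, -280.5, 20.8, 11.1, -58.3]
```

View pics/scene6.png

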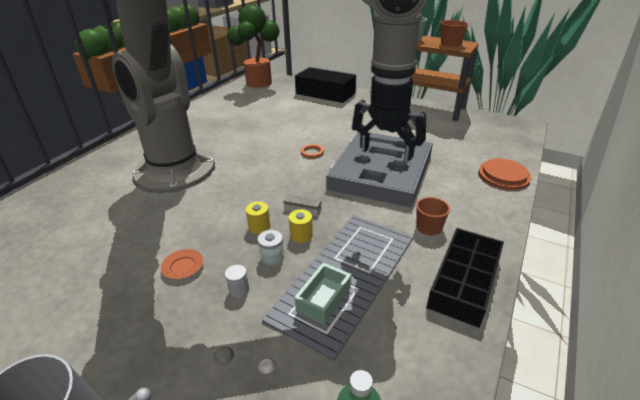

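View pics/top6.png

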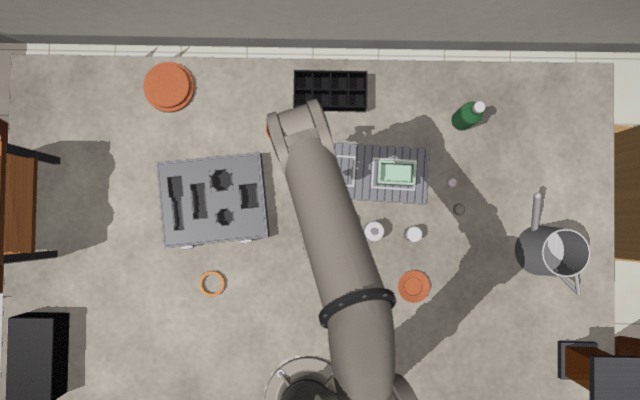

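```bash
python3 go.py 465,-173.2,130,96.5 465,-173.2,32,96.5
```

```text
t 6.7 pos [634.8  18.6 185.3] yaw 88.2 tilt 0.16 F [-0.1  0.9 -0. ] w 84.9 q7 -0.36
-> (465.0, -173.2, 130.0, 96.5) [[-0.4928, -0.4096, 0.1364], [0.0003, -0.0004, -0.023]]
-> (465.0, -173.2, 32.0, 96.5) [[-0.4934, -0.41, 0.3814], [0.0003, -0.0004, -0.023]]
```

{"fn": "play_rows", "kwargs": {"motion": [[[-0.493,-0.41,0.1],[0,0,-0.023]],[[-0.493,-0.41,0.1],[0,0,-0.023]],[[-0.493,-0.41,0.136],[0,0,-0.023]],[[-0.493,-0.41,0.136],[0,0,-0.023]],[[-0.493,-0.41,0.136],[0,0,-0.023]],[[-0.493,-0.41,0.136],[0,0,-0.023]],[[-0.493,-0.41,0.136],[0,0,-0.023]],[[-0.493,-0.41,0.136],[0,0,-0.023]]]}}

```text
t: 7.5
eef_pos: [0.4661, -0.1725, 0.1307]
tool_rot: [0.0, 0.666, 0.746, 0.002]
contact_force: [-0.9, 0.5, 0.2]
gripper_width: 0.995
```

```bash
python3 go.py 465,-173.2,80,96.5 465,-173.2,32,96.5; python3 - <<'E'
from m3 import *
c=cam('scene'); save(c,'scene7.png',(200,150,360,300),5); z=cloud(c)[...,2]; px=c['pixels'].astype(int)
G=grid(c,.058); m=near(G,.467,-.173,.05)&(abs(z-.058)<.006)&(px.max(2)-px.min(2)<30)
for mm,st,ce in comps(m): print(st[4],circ(G[mm]))
E
```

```text
t 7.5 pos [ 466.1 -172.5  130.7] yaw 96.6 tilt 0.24 F [-0.9  0.5  0.2] w 85.0 q7 0.14
-> (465.0, -173.2, 80.0, 96.5) [[-0.0018, -0.0033, 0.1267], [0.0005, -0.0004, 0.0002]]
-> (465.0, -173.2, 32.0, 96.5) [[-0.0021, -0.0037, 0.2467], [0.0005, -0.0004, 0.0002]]
357 [ 468.4 -174.7   28.2]
```

View pics/scene7.png

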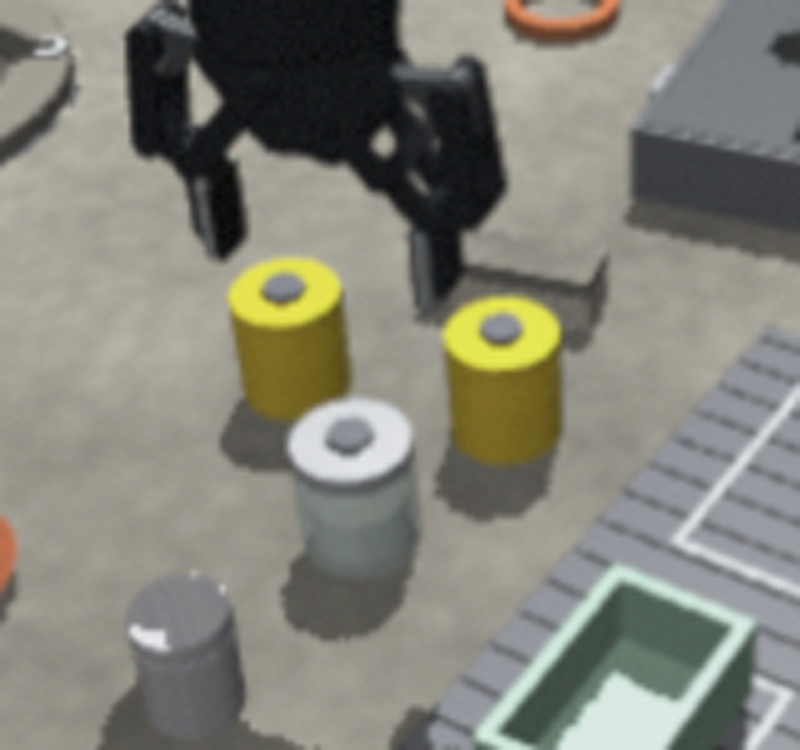

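{"fn": "play_rows", "kwargs": {"motion": [[[-0.003,-0.003,0.1],[0.0005,-0.0004,0]],[[-0.003,-0.003,0.15],[0.0005,-0.0004,0]],[[-0.003,-0.003,0.2],[0.0005,-0.0004,0]],[[-0.003,-0.003,0.247],[0.0005,-0.0004,0]],[[-0.003,-0.003,0.247],[0.0005,-0.0004,0]],[[-0.003,-0.003,0.247],[0.0005,-0.0004,0]]]}}

```text
t: 8.15
eef_pos: [0.4668, -0.172, 0.0323]
tool_rot: [0.0, 0.664, 0.747, 0.001]
contact_force: [0.2, -0.6, 0.2]
gripper_width: 0.999
```

{"fn": "play_rows", "kwargs": {"motion": [[[0,0,0],[0,0,0]],[[0,0,0],[0,0,0]],[[0,0,0],[0,0,0]],[[0,0,0],[0,0,0]],[[0,0,0],[0,0,0]],[[0,0,0],[0,0,0]],[[0,0,0],[0,0,0]]], "fingers": 40, "grip_force": 60}}

```text
t: 8.85
eef_pos: [0.4676, -0.172, 0.0337]
tool_rot: [0.001, 0.664, 0.747, 0.001]
contact_force: [-1.9, 1.8, 8.6]
gripper_width: 0.588
```

```bash
python3 go.py 465,-173.2,140,96.5 596.2,237.8,140,96.5; python3 - <<'E'
from m3 import *
c=cam('scene'); save(c,'scene8.png',(200,150,360,300),5)
E
```

```text
t 8.8 pos [ 467.6 -172.    33.7] yaw 96.7 tilt 0.16 F [-1.9  1.8  8.6] w 50.2 q7 0.03
-> (465.0, -173.2, 140.0, 96.5) [[-0.0023, -0.0061, -0.2659], [0.0004, 0.0001, 0.0007]]
-> (596.2, 237.8, 140.0, 96.5) [[0.9797, 0.4402, -0.2652], [0.0004, 0.0001, 0.0007]]
```

View pics/scene8.png

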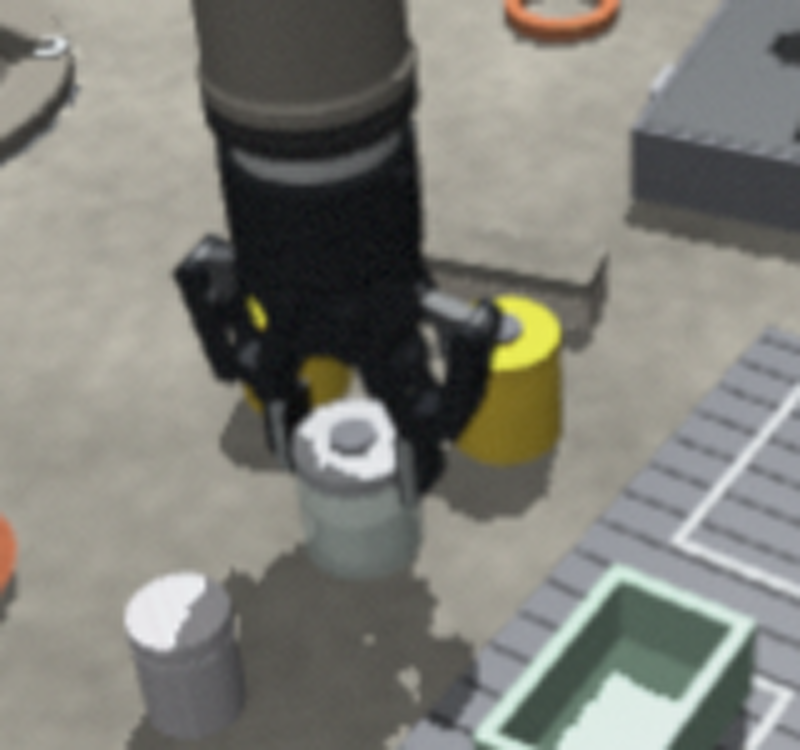

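{"fn": "play_rows", "kwargs": {"motion": [[[0,0,-0.08],[0,0,0]],[[0,0,-0.18],[0,0,0]],[[0,0,-0.265],[0,0,0]],[[0.1,0.044,-0.265],[0,0,0]],[[0.22,0.098,-0.265],[0,0,0]],[[0.34,0.152,-0.265],[0,0,0]],[[0.46,0.206,-0.265],[0,0,0]],[[0.58,0.26,-0.265],[0,0,0]]]}}

```text
t: 9.7
eef_pos: [0.5405, 0.0621, 0.1403]
tool_rot: [0.002, 0.665, 0.747, 0.001]
contact_force: [0.7, -0.8, -1.6]
gripper_width: 0.582
```

```bash
python3 go.py 597,239,110,96.5
```

```text
t 9.7 pos [540.5  62.1 140.3] yaw 96.7 tilt 0.20 F [ 0.7 -0.8 -1.6] w 49.7 q7 -0.36
-> (597.0, 239.0, 110.0, 96.5) [[0.4229, 0.1917, 0.076], [0.0005, 0.0002, 0.0006]]
```

{"fn": "play_rows", "kwargs": {"motion": [[[0.12,0.054,0],[0,0,0]],[[0.24,0.108,0],[0,0,0]],[[0.34,0.154,0],[0,0,0]],[[0.4,0.18,0.04],[0,0,0]],[[0.423,0.192,0.076],[0.0005,0.0002,0.0006]],[[0.423,0.192,0.076],[0.0005,0.0002,0.0006]],[[0.423,0.192,0.076],[0.0005,0.0002,0.0006]],[[0.423,0.192,0.076],[0.0005,0.0002,0.0006]]]}}

```text
t: 10.5
eef_pos: [0.5975, 0.2367, 0.1104]
tool_rot: [0.001, 0.667, 0.745, -0.0]
contact_force: [0.1, 0.1, -0.7]
gripper_width: 0.584
```

```bash
python3 go.py 597,239,82,96.5 597,239,48,96.5; python3 - <<'E'
from m3 import *
c=cam('scene'); save(c,'scene9.png',(310,80,450,210),5.5)
c=cam('top'); save(c,'top9.png',(145,120,325,265),4)
E
```

```text
t 10.5 pos [597.5 236.7 110.4] yaw 96.3 tilt 0.07 F [ 0.1  0.1 -0.7] w 49.9 q7 -0.65
-> (597.0, 239.0, 82.0, 96.5) [[0.006, -0.0008, 0.0711], [0.0001, 0.0002, -0.0005]]
-> (597.0, 239.0, 48.0, 96.5) [[0.0061, -0.0008, 0.1561], [0.0001, 0.0002, -0.0005]]
```

View pics/scene9.png

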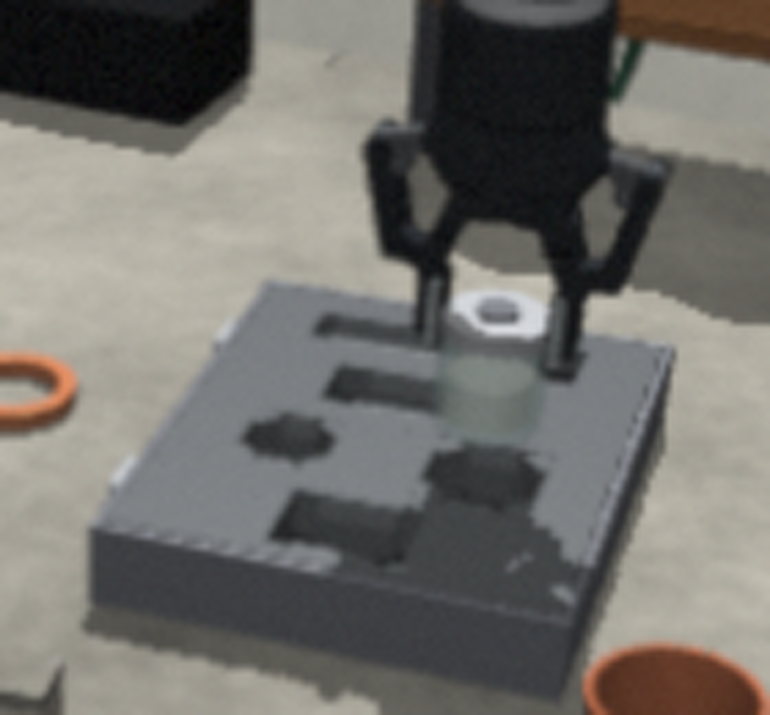

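{"fn": "play_rows", "kwargs": {"motion": [[[0.006,-0.001,0.03],[0,0,0]],[[0.006,-0.001,0.06],[0,0,0]],[[0.006,-0.001,0.07],[0,0,0]],[[0.006,-0.001,0.07],[0,0,0]],[[0.006,-0.001,0.07],[0,0,0]]]}}

```text
t: 11.1
eef_pos: [0.5969, 0.2397, 0.0825]
tool_rot: [0.0, 0.667, 0.745, 0.0]
contact_force: [-0.4, -0.1, -2.1]
gripper_width: 0.586
```

```bash
python3 go.py 597,239,82,96.5 597,239,48,96.5; python3 - <<'E'
from m3 import *
c=cam('scene'); save(c,'scene10.png',(370,110,430,190),9)
E
```

```text
t 11.1 pos [596.9 239.7  82.5] yaw 96.4 tilt 0.05 F [-0.4 -0.1 -2.1] w 50.1 q7 -0.67
-> (597.0, 239.0, 82.0, 96.5) [[-0.0019, -0.0, 0.0013], [0.0001, 0.0001, -0.0004]]
-> (597.0, 239.0, 48.0, 96.5) [[-0.0018, -0.0001, 0.0863], [0.0001, 0.0001, -0.0004]]
```

View pics/scene10.png

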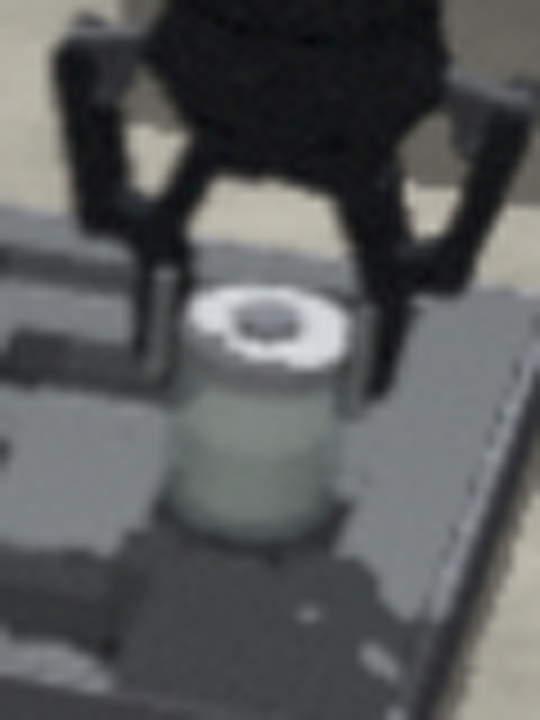

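{"fn": "play_rows", "kwargs": {"motion": [[[-0.002,0,0.008],[0,0,0]],[[-0.002,0,0.015],[0,0,0]],[[-0.002,0,0.022],[0,0,0]],[[-0.002,0,0.03],[0,0,0]],[[-0.002,0,0.037],[0,0,0]],[[-0.002,0,0.04],[0,0,0]]]}}

```text
t: 11.75
eef_pos: [0.5975, 0.2393, 0.0669]
tool_rot: [0.001, 0.667, 0.745, 0.001]
contact_force: [0.2, 0.8, 0.7]
gripper_width: 0.582
```

```bash
python3 go.py 597,239,48,96.5
```

```text
t 11.8 pos [597.5 239.3  66.9] yaw 96.4 tilt 0.11 F [0.2 0.8 0.7] w 49.7 q7 -0.68
-> (597.0, 239.0, 48.0, 96.5) [[-0.0006, -0.0014, 0.0473], [0.0003, 0.0, -0.0004]]
```

{"fn": "play_rows", "kwargs": {"motion": [[[-0.001,-0.001,0.01],[0,0,0]],[[-0.001,-0.001,0.018],[0,0,0]],[[-0.001,-0.001,0.026],[0,0,0]],[[-0.001,-0.001,0.034],[0,0,0]],[[-0.001,-0.001,0.04],[0,0,0]],[[-0.001,-0.001,0.045],[0,0,0]],[[-0.001,-0.001,0.047],[0,0,0]],[[-0.001,-0.001,0.047],[0,0,0]]]}}

```text
t: 12.55
eef_pos: [0.5972, 0.2392, 0.0488]
tool_rot: [0.001, 0.667, 0.745, 0.001]
contact_force: [-1.8, 0.5, 6.3]
gripper_width: 0.587
```

```bash
python3 go.py 597,239,48,96.5; python3 - <<'E'
from m3 import *
c=cam('scene'); save(c,'scene11.png',(370,110,430,190),9)
E
```

```text
t 12.6 pos [597.2 239.2  48.8] yaw 96.4 tilt 0.13 F [-1.8  0.5  6.3] w 50.2 q7 -0.70
-> (597.0, 239.0, 48.0, 96.5) [[-0.0005, -0.0006, 0.002], [0.0004, -0.0, -0.0003]]
```

View pics/scene11.png

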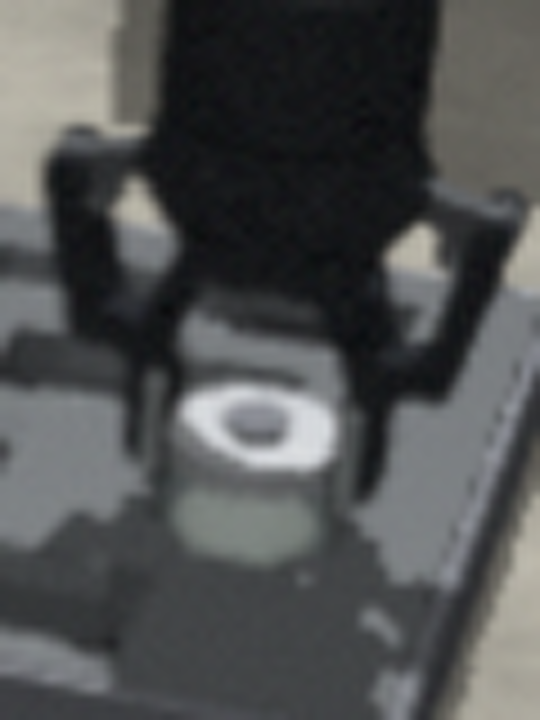

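{"fn": "play_rows", "kwargs": {"motion": [[[0,0,0.004],[0,0,0]],[[0,0,0.006],[0,0,0]],[[0,0,0.008],[0,0,0]],[[0,0,0.008],[0,0,0]]]}}

```text
t: 13.0
eef_pos: [0.5972, 0.2393, 0.0486]
tool_rot: [0.001, 0.667, 0.745, 0.001]
contact_force: [-8.9, -3.2, 25.5]
gripper_width: 0.583
```

```bash
python3 go.py
```

```text
t 13.0 pos [597.2 239.3  48.6] yaw 96.4 tilt 0.18 F [-8.9 -3.2 25.5] w 49.8 q7 -0.70
```

{"fn": "play_rows", "kwargs": {"motion": [[[0,0,0],[0,0,0]],[[0,0,0],[0,0,0]],[[0,0,0],[0,0,0]],[[0,0,0],[0,0,0]],[[0,0,-0.1],[0,0,0]],[[0,0,-0.2],[0,0,0]],[[-0.1,0,-0.3],[0,0,0]],[[-0.2,0,-0.3],[0,0,0]]], "fingers": 75}}

```text
t: 13.8
eef_pos: [0.6077, 0.1634, 0.1737]
tool_rot: [0.003, 0.665, 0.747, 0.005]
contact_force: [1.3, 0.3, -0.9]
gripper_width: 0.879
```

```bash
python3 go.py 459,-280.5,130,96.5; python3 - <<'E'
from m3 import *
for n in('scene','top'):
    c=cam(n); z=cloud(c)[...,2]
    if n=='scene': save(c,'scene12.png',(310,80,450,210),5.5)
    for zt in(.073,):
        G=grid(c,zt); m=near(G,.5962,.238,.04)&(z>.065)&(z<.085); p=G[m]; print(n,m.sum(), circ(p) if len(p) else '', np.percentile(z[m],[5,50,95]) if len(p) else '')
    G=grid(c,.052); m=near(G,.4585,-.281,.06)&(abs(z-.052)<.006); p=G[m]; print('tin',circ(p) if len(p) else '',len(p))
E
```

```text
t 13.8 pos [607.7 163.4 173.7] yaw 96.7 tilt 0.62 F [ 1.3  0.3 -0.9] w 75.1 q7 -0.50
-> (459.0, -280.5, 130.0, 96.5) [[-1.0593, -0.4992, 0.1016], [0.0017, -0.0003, 0.0005]]
scene 195 [597.5 233.6  30.8] [0.06624888 0.07200615 0.07627189]
tin [ 461.2 -280.3   22.5] 289
top 0  
tin [ 457.5 -281.8   19.9] 172
```

View pics/scene12.png

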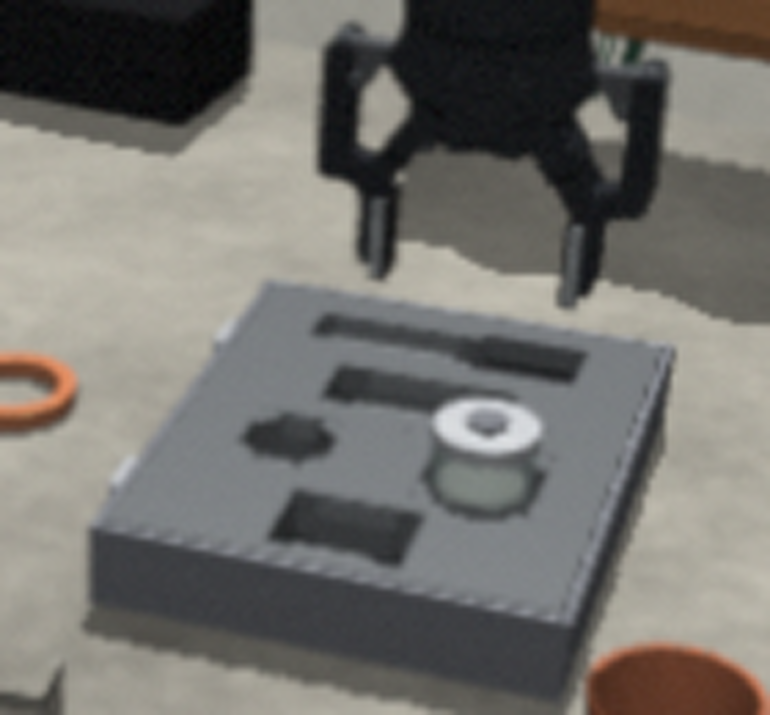

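{"fn": "play_rows", "kwargs": {"motion": [[[-0.6,-0.28,0],[0.0017,0,0]],[[-0.6,-0.28,0],[0.0017,0,0]],[[-0.6,-0.28,0],[0.0017,0,0]],[[-0.6,-0.28,0],[0.0017,0,0]],[[-0.6,-0.28,0],[0.0017,0,0]],[[-0.6,-0.28,0],[0.0017,0,0]],[[-0.6,-0.28,0],[0.0017,0,0]]], "fingers": 85}}

```text
t: 14.6
eef_pos: [0.5192, -0.1037, 0.1698]
tool_rot: [0.0, 0.673, 0.739, -0.006]
contact_force: [-0.5, 1.1, -0.5]
gripper_width: 0.999
```

```bash
python3 go.py 460,-280.5,130,96.5
```

```text
t 14.6 pos [ 519.2 -103.7  169.8] yaw 95.4 tilt 0.67 F [-0.5  1.1 -0.5] w 85.3 q7 -0.04
-> (460.0, -280.5, 130.0, 96.5) [[-0.4253, -0.1878, 0.1045], [-0.0014, 0.0013, -0.0031]]
```

{"fn": "play_rows", "kwargs": {"motion": [[[-0.425,-0.188,0.05],[-0.0014,0.0013,-0.003]],[[-0.425,-0.188,0.1],[-0.0014,0.0013,-0.003]],[[-0.425,-0.188,0.104],[-0.0014,0.0013,-0.003]],[[-0.425,-0.188,0.104],[-0.0014,0.0013,-0.003]],[[-0.425,-0.188,0.104],[-0.0014,0.0013,-0.003]],[[-0.425,-0.188,0.104],[-0.0014,0.0013,-0.003]],[[-0.425,-0.188,0.104],[-0.0014,0.0013,-0.003]]]}}

```text
t: 15.3
eef_pos: [0.4611, -0.2784, 0.1302]
tool_rot: [-0.0, 0.665, 0.747, 0.001]
contact_force: [0.6, 1.1, -0.5]
gripper_width: 0.995
```

```bash
python3 go.py 460,-280.5,30,96.5;  python3 - <<'E'
from m3 import *
for n in('scene','top'):
    c=cam(n); z=cloud(c)[...,2]; save(c,n+'13.png')
    G=grid(c,.052); m=near(G,.4585,-.281,.05)&(abs(z-.052)<.006); p=G[m]; print('tin',circ(p) if len(p) else '',len(p))
E
```

```text
t 15.3 pos [ 461.1 -278.4  130.2] yaw 96.6 tilt 0.08 F [ 0.6  1.1 -0.5] w 85.0 q7 0.34
-> (460.0, -280.5, 30.0, 96.5) [[-0.0051, -0.0036, 0.2506], [0.0002, -0.0002, 0.0003]]
tin [ 461.6 -281.    23.3] 287
tin [ 457.2 -280.7   19.9] 122
```

View pics/scene13.png

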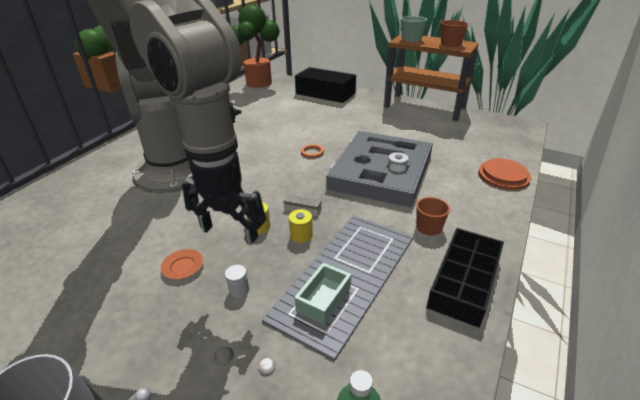

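{"fn": "play_rows", "kwargs": {"motion": [[[-0.005,-0.003,0.1],[0,0,0]],[[-0.005,-0.003,0.15],[0,0,0]],[[-0.005,-0.003,0.2],[0,0,0]],[[-0.005,-0.003,0.25],[0,0,0]],[[-0.005,-0.003,0.25],[0,0,0]],[[-0.005,-0.003,0.25],[0,0,0]]]}}

```text
t: 16.0
eef_pos: [0.461, -0.2795, 0.0309]
tool_rot: [0.0, 0.664, 0.747, 0.001]
contact_force: [-0.1, -0.5, 0.8]
gripper_width: 1.001
```

{"fn": "play_rows", "kwargs": {"motion": [[[0,0,0],[0,0,0]],[[0,0,0],[0,0,0]],[[0,0,0],[0,0,0]],[[0,0,0],[0,0,0]],[[0,0,0],[0,0,0]],[[0,0,0],[0,0,0]],[[0,0,0],[0,0,0]],[[0,0,0],[0,0,0]]], "fingers": 25, "grip_force": 60}}

```text
t: 16.8
eef_pos: [0.4616, -0.2798, 0.032]
tool_rot: [0.001, 0.664, 0.747, 0.001]
contact_force: [-1.6, 0.9, 6.9]
gripper_width: 0.44
```

```bash
python3 go.py 499,228,140,96.5; python3 - <<'E'
from m3 import *
c=cam('scene'); save(c,'scene14.png',(180,180,320,310),5)
E
```

```text
t 16.8 pos [ 461.6 -279.8   32. ] yaw 96.7 tilt 0.14 F [-1.6  0.9  6.9] w 37.6 q7 0.25
-> (499.0, 228.0, 140.0, 96.5) [[1.2497, 0.2423, -0.2697], [0.0004, 0.0, 0.0006]]
```

View pics/scene14.png

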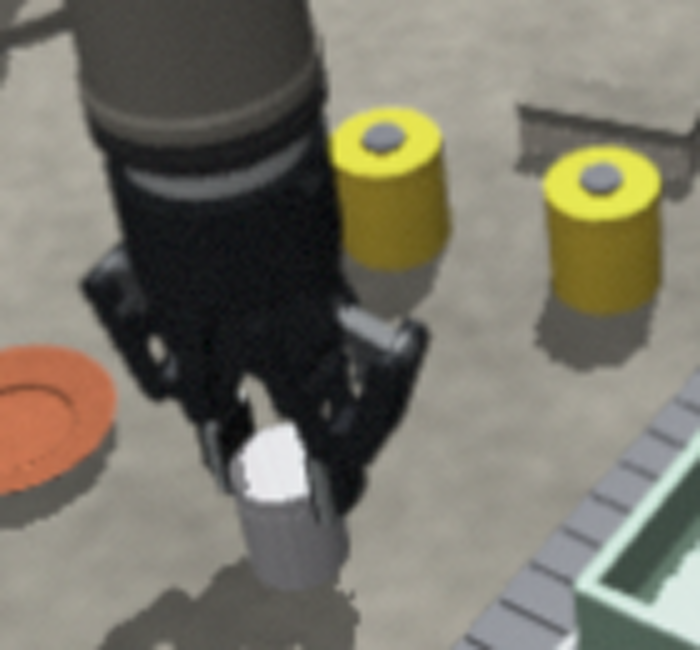

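{"fn": "play_rows", "kwargs": {"motion": [[[0,0,-0.08],[0,0,0]],[[0,0,-0.18],[0,0,0]],[[0,0,-0.27],[0,0,0]],[[0.1,0.02,-0.27],[0,0,0]],[[0.22,0.043,-0.27],[0,0,0]],[[0.34,0.066,-0.27],[0,0,0]],[[0.46,0.089,-0.27],[0,0,0]],[[0.58,0.112,-0.27],[0,0,0]]]}}

```text
t: 17.65
eef_pos: [0.4784, -0.0426, 0.1405]
tool_rot: [0.001, 0.665, 0.747, 0.001]
contact_force: [1.8, 0.1, -0.9]
gripper_width: 0.438
```

```bash
python3 go.py 499.3,228.4,140,96.5;python3 go.py 499.3,228.4,105,96.5
```

```text
t 17.6 pos [478.4 -42.6 140.5] yaw 96.7 tilt 0.18 F [ 1.8  0.1 -0.9] w 37.4 q7 -0.14
-> (499.3, 228.4, 140.0, 96.5) [[0.6667, 0.1309, 0.0011], [0.0005, 0.0001, 0.0005]]
t 17.6 pos [478.4 -42.6 140.5] yaw 96.7 tilt 0.18 F [ 1.8  0.1 -0.9] w 37.4 q7 -0.14
-> (499.3, 228.4, 105.0, 96.5) [[0.6668, 0.1307, 0.0886], [0.0005, 0.0001, 0.0005]]
```

{"fn": "play_rows", "kwargs": {"motion": [[[0.12,0.024,0],[0,0,0]],[[0.24,0.047,0],[0,0,0]],[[0.36,0.07,0],[0,0,0]],[[0.48,0.094,0],[0,0,0]],[[0.59,0.116,0],[0,0,0]],[[0.65,0.127,0.03],[0.0005,0,0.0005]],[[0.667,0.131,0.07],[0.0005,0,0.0005]],[[0.667,0.131,0.08],[0.0005,0,0.0005]]]}}

```text
t: 18.45
eef_pos: [0.4981, 0.2284, 0.1066]
tool_rot: [-0.0, 0.665, 0.747, -0.002]
contact_force: [-1.8, -1.0, -1.7]
gripper_width: 0.44
```

{"fn": "play_rows", "kwargs": {"motion": [[[0,0,0],[0,0,0]]]}}

```text
t: 18.55
eef_pos: [0.4976, 0.2261, 0.1055]
tool_rot: [-0.0, 0.666, 0.746, -0.003]
contact_force: [-0.1, -0.1, -1.2]
gripper_width: 0.441
```

```bash
python3 go.py 499.3,228.4,82,96.5
```

```text
t 18.6 pos [497.6 226.1 105.5] yaw 96.5 tilt 0.38 F [-0.1 -0.1 -1.2] w 37.6 q7 -0.74
-> (499.3, 228.4, 82.0, 96.5) [[0.0054, 0.0052, 0.0587], [-0.0008, 0.0006, 0.0001]]
```

{"fn": "play_rows", "kwargs": {"motion": [[[0.0055,0.005,0.03],[-0.0008,0.0006,0]],[[0.0055,0.005,0.05],[-0.0008,0.0006,0]],[[0.0055,0.005,0.058],[-0.0008,0.0006,0]],[[0.0055,0.005,0.058],[-0.0008,0.0006,0]],[[0.0055,0.005,0.058],[-0.0008,0.0006,0]]]}}

```text
t: 19.05
eef_pos: [0.4994, 0.2284, 0.0825]
tool_rot: [-0.0, 0.666, 0.746, 0.0]
contact_force: [-1.0, -0.0, -0.9]
gripper_width: 0.439
```

```bash
python3 go.py 499.3,228.4,66,96.5 499.3,228.4,48,96.5; python3 - <<'E'
from m3 import *
c=cam('scene'); save(c,'scene15.png',(330,110,420,190),8)
E
```

```text
t 19.1 pos [499.4 228.4  82.5] yaw 96.5 tilt 0.01 F [-1.  -0.  -0.9] w 37.5 q7 -0.77
-> (499.3, 228.4, 66.0, 96.5) [[0.0001, -0.0003, 0.0411], [-0.0, -0.0, 0.0]]
-> (499.3, 228.4, 48.0, 96.5) [[0.0001, -0.0003, 0.0861], [-0.0, -0.0, 0.0]]
```

View pics/scene15.png

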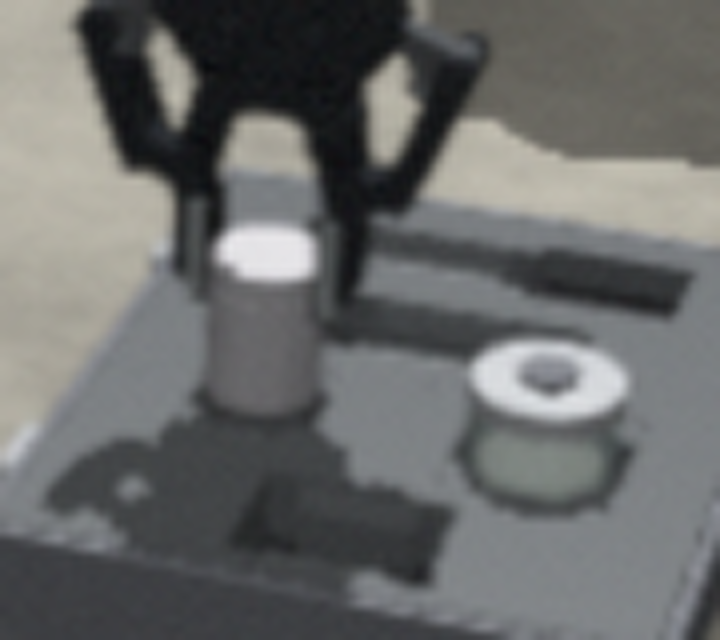

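Centred over the tin cutout; I'll push it in.

{"fn": "play_rows", "kwargs": {"motion": [[[0,0,0.01],[0,0,0]],[[0,0,0.018],[0,0,0]],[[0,0,0.026],[0,0,0]],[[0,0,0.034],[0,0,0]],[[0,0,0.041],[0,0,0]],[[0,0,0.041],[0,0,0]]]}}

```text
t: 19.7
eef_pos: [0.4997, 0.2285, 0.0658]
tool_rot: [0.0, 0.666, 0.746, 0.0]
contact_force: [1.9, 1.4, -2.9]
gripper_width: 0.437
```

```bash
python3 go.py 499.3,228.4,48,96.5
```

```text
t 19.7 pos [499.7 228.5  65.8] yaw 96.5 tilt 0.04 F [ 1.9  1.4 -2.9] w 37.3 q7 -0.78
-> (499.3, 228.4, 48.0, 96.5) [[-0.0001, -0.0011, 0.0446], [0.0001, -0.0001, 0.0]]
```

{"fn": "play_rows", "kwargs": {"motion": [[[0,0,0.008],[0,0,0]],[[0,0,0.016],[0,0,0]],[[0,0,0.024],[0,0,0]],[[0,0,0.032],[0,0,0]],[[0,0,0.039],[0,0,0]],[[0,0,0.044],[0,0,0]],[[0,0,0.047],[0,0,0]],[[0,0,0.049],[0,0,0]]]}}

```text
t: 20.5
eef_pos: [0.4996, 0.2287, 0.0488]
tool_rot: [0.001, 0.666, 0.746, -0.0]
contact_force: [-11.8, -4.9, 40.8]
gripper_width: 0.435
```

```bash
python3 go.py 499.3,228.4,48,96.5
```

```text
t 20.5 pos [499.6 228.7  48.8] yaw 96.5 tilt 0.10 F [-11.8  -4.9  40.8] w 37.2 q7 -0.80
-> (499.3, 228.4, 48.0, 96.5) [[-0.0007, -0.0008, 0.0021], [0.0001, 0.0002, 0.0001]]
```

{"fn": "play_rows", "kwargs": {"motion": [[[0,0,-0.002],[0,0,0]],[[0,0,-0.002],[0,0,0]],[[0,0,-0.002],[0,0,0]],[[0,0,-0.002],[0,0,0]],[[0,0,-0.1],[0,0,0]],[[0,0,-0.2],[0,0,0]],[[-0.1,0,-0.25],[0,0,0]],[[-0.2,0,-0.25],[0,0,0]]], "fingers": 65}}

```text
t: 21.3
eef_pos: [0.5104, 0.1506, 0.152]
tool_rot: [0.002, 0.665, 0.747, 0.002]
contact_force: [2.1, -0.3, 0.6]
gripper_width: 0.768
```

```bash
python3 go.py 437.5,4.5,130,190.5; python3 - <<'E'
from m3 import *
for n in('scene','top'):
    c=cam(n); z=cloud(c)[...,2]; W=cloud(c)
    save(c,n+'16.png')
    if n=='scene': save(c,'scene16z.png',(330,110,420,190),8)
    for nm,x,y,zt in(('jar',.5965,.238,.073),('tin',.498,.2275,.069)):
        m=near(W,x,y,.022)&(z>.05); print(n,nm,m.sum(),np.percentile(z[m],[10,50,90,98]).round(4) if m.sum() else '')
    G=grid(c,.03); m=near(G,.435,.004,.07)&(abs(z-.03)<.005); p=G[m]; print('stone',yawrect(p) if len(p) else '',len(p))
E
```

```text
t 21.3 pos [510.4 150.6 152. ] yaw 96.7 tilt 0.38 F [ 2.1 -0.3  0.6] w 65.6 q7 -0.55
-> (437.5, 4.5, 130.0, 190.5) [[-0.3415, -0.224, 0.0535], [0.0008, 0.0009, -0.2605]]
scene jar 160 [0.0574 0.0719 0.0755 0.0771]
scene tin 167 [0.0535 0.0658 0.0685 0.0696]
stone [438.4, 2.2, 90.6, 35.6, 11.1] 297
top jar 110 [0.071  0.074  0.0774 0.0805]
top tin 0 
stone [434.5, 3.8, 89.5, 30.0, 10.9] 346
```

View pics/scene16z.png

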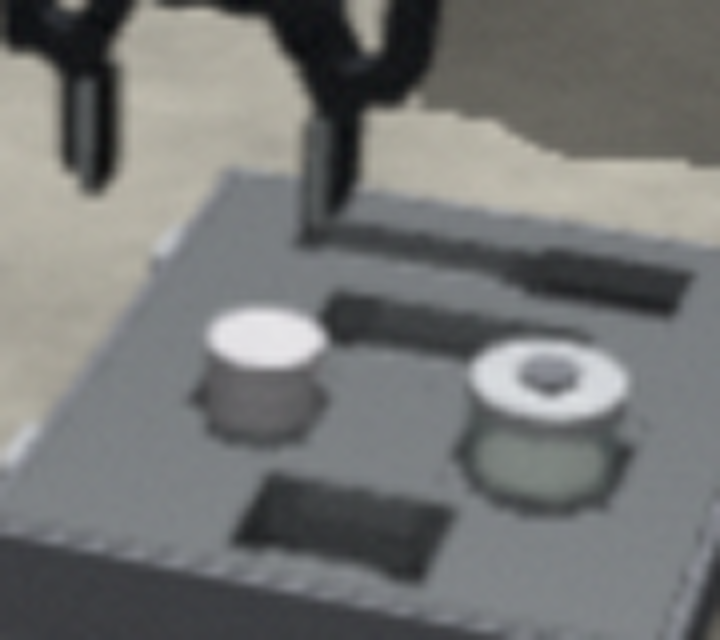

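View pics/scene16.png

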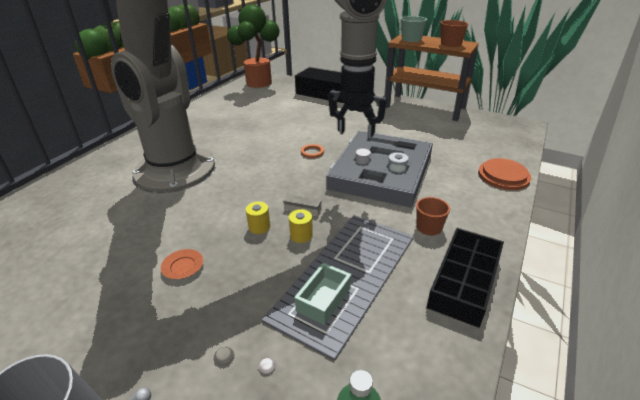

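{"fn": "play_rows", "kwargs": {"motion": [[[-0.34,-0.224,0.02],[0,0,-0.24]],[[-0.34,-0.224,0.02],[0,0,-0.24]],[[-0.34,-0.224,0.02],[0,0,-0.24]],[[-0.34,-0.224,0.02],[0,0,-0.24]],[[-0.34,-0.224,0.02],[0,0,-0.24]],[[-0.34,-0.224,0.05],[0,0,-0.24]],[[-0.34,-0.224,0.05],[0,0,-0.24]],[[-0.34,-0.224,0.05],[0,0,-0.24]]]}}

```text
t: 22.2
eef_pos: [0.4344, -0.0023, 0.1288]
tool_rot: [-0.0, 0.136, 0.991, -0.002]
contact_force: [0.4, -1.3, 0.4]
gripper_width: 0.755
```

```bash
python3 go.py 437.2,4.3,110,190.6
```

```text
t 22.2 pos [434.4  -2.3 128.8] yaw 164.3 tilt 0.26 F [ 0.4 -1.3  0.4] w 64.5 q7 0.82
-> (437.2, 4.3, 110.0, 190.6) [[-0.0023, 0.018, 0.047], [-0.0007, -0.0001, -0.073]]
```

{"fn": "play_rows", "kwargs": {"motion": [[[-0.002,0.018,0.02],[-0.0007,0,-0.073]],[[-0.002,0.018,0.02],[-0.0007,0,-0.073]],[[-0.002,0.018,0.047],[-0.0007,0,-0.073]],[[-0.002,0.018,0.047],[-0.0007,0,-0.073]],[[-0.002,0.018,0.047],[-0.0007,0,-0.073]],[[-0.002,0.018,0.047],[-0.0007,0,-0.073]]]}}

```text
t: 22.8
eef_pos: [0.4372, 0.0044, 0.1102]
tool_rot: [-0.0, -0.091, 0.996, 0.0]
contact_force: [0.1, -0.0, 0.3]
gripper_width: 0.758
```

```bash
python3 go.py 437.2,4.3,60,190.6 437.2,4.3,18,190.6; python3 - <<'E'
from m3 import *
c=cam('scene'); save(c,'scene17.png',(240,120,380,250),5.5)
E
```

```text
t 22.8 pos [437.2   4.4 110.2] yaw -169.5 tilt 0.03 F [ 0.1 -0.   0.3] w 64.8 q7 1.17
-> (437.2, 4.3, 60.0, 190.6) [[-0.0001, -0.0004, 0.1254], [0.0, -0.0001, -0.0004]]
-> (437.2, 4.3, 18.0, 190.6) [[-0.0001, -0.0004, 0.2304], [0.0, -0.0001, -0.0004]]
```

View pics/scene17.png

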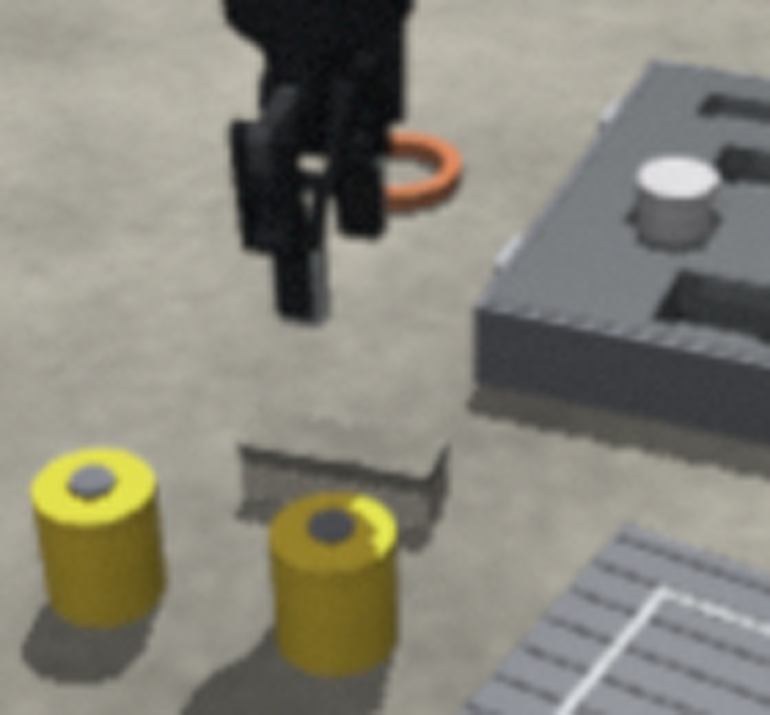

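{"fn": "play_rows", "kwargs": {"motion": [[[0,0,0.08],[0,0,0]],[[0,0,0.13],[0,0,0]],[[0,0,0.17],[0,0,0]],[[0,0,0.21],[0,0,0]],[[0,0,0.23],[0,0,0]],[[0,0,0.23],[0,0,0]]]}}

```text
t: 23.45
eef_pos: [0.4368, 0.0045, 0.0178]
tool_rot: [-0.001, -0.091, 0.996, -0.0]
contact_force: [0.1, 0.6, 0.1]
gripper_width: 0.762
```

{"fn": "play_rows", "kwargs": {"motion": [[[0,0,0],[0,0,0]],[[0,0,0],[0,0,0]],[[0,0,0],[0,0,0]],[[0,0,0],[0,0,0]],[[0,0,0],[0,0,0]],[[0,0,0],[0,0,0]],[[0,0,0],[0,0,0]],[[0,0,0],[0,0,0]]], "fingers": 15, "grip_force": 60}}

```text
t: 24.25
eef_pos: [0.4375, 0.0045, 0.0188]
tool_rot: [-0.0, -0.091, 0.996, -0.0]
contact_force: [-1.6, 0.5, 7.0]
gripper_width: 0.329
```

```bash
python3 go.py 437.2,4.3,110,190.6 542,297.3,120,186.5; python3 - <<'E'
from m3 import *
c=cam('scene'); save(c,'scene18.png',(240,120,380,250),5.5)
E
```

```text
t 24.2 pos [437.5   4.5  18.8] yaw -169.6 tilt 0.04 F [-1.6  0.5  7. ] w 28.1 q7 0.97
-> (437.2, 4.3, 110.0, 190.6) [[0.0008, -0.0006, -0.228], [-0.0001, -0.0, -0.0005]]
-> (542.0, 297.3, 120.0, 186.5) [[-0.3896, 0.6723, -0.2536], [-0.0001, -0.0, 0.0109]]
```

View pics/scene18.png

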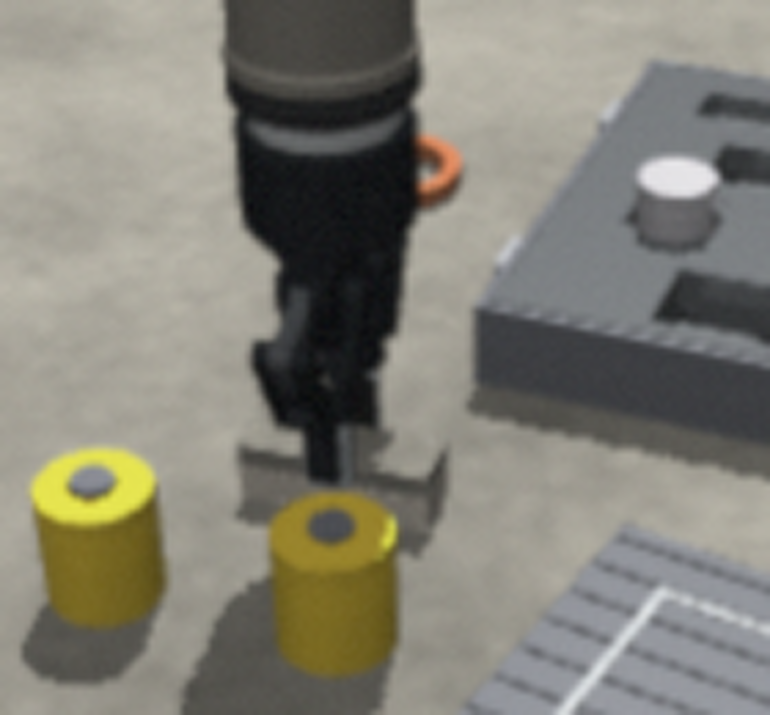

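{"fn": "play_rows", "kwargs": {"motion": [[[0,0,-0.08],[0,0,0]],[[0,0,-0.17],[0,0,0]],[[0,0,-0.253],[0,0,0]],[[-0.05,0.09,-0.253],[0,0,0.002]],[[-0.11,0.19,-0.253],[0,0,0.004]],[[-0.17,0.29,-0.253],[0,0,0.006]],[[-0.23,0.39,-0.253],[0,0,0.008]],[[-0.29,0.49,-0.253],[0,0,0.01]]]}}

```text
t: 25.1
eef_pos: [0.5165, 0.2197, 0.1201]
tool_rot: [0.0, -0.059, 0.998, -0.001]
contact_force: [1.6, -0.6, -2.4]
gripper_width: 0.331
```

```bash
python3 go.py 542,297,100,186.5; python3 - <<'E'
from m3 import *
c=cam('scene'); save(c,'scene19.png',(280,70,440,220),5)
E
```

```text
t 25.1 pos [516.5 219.7 120.1] yaw -173.2 tilt 0.08 F [ 1.6 -0.6 -2.4] w 28.3 q7 0.72
-> (542.0, 297.0, 100.0, 186.5) [[-0.0861, 0.1846, 0.05], [-0.0002, 0.0, 0.0007]]
```

View pics/scene19.png

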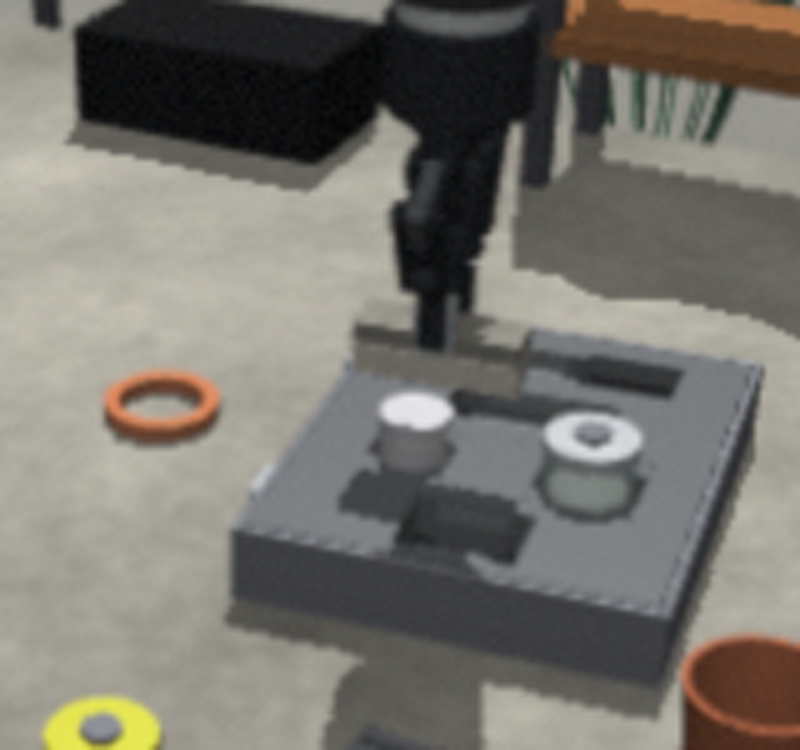

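{"fn": "play_rows", "kwargs": {"motion": [[[-0.04,0.09,0],[0,0,0]],[[-0.075,0.16,0],[0,0,0]],[[-0.086,0.185,0.01],[0,0,0.0007]],[[-0.086,0.185,0.06],[0,0,0.0007]],[[-0.086,0.185,0.1],[0,0,0.0007]],[[-0.086,0.185,0.125],[0,0,0.0007]],[[-0.086,0.185,0.125],[0,0,0.0007]],[[-0.086,0.185,0.125],[0,0,0.0007]]]}}

```text
t: 25.95
eef_pos: [0.5432, 0.3074, 0.0726]
tool_rot: [0.002, -0.06, 0.998, 0.004]
contact_force: [-0.7, 0.3, -1.0]
gripper_width: 0.33
```

```bash
python3 go.py 542,297,66,186.5; python3 - <<'E'
from m3 import *
c=cam('scene'); save(c,'scene20.png',(330,110,430,190),7.5)
c=cam('top'); save(c,'top20.png',(145,140,285,265),5)
E
```

```text
t 25.9 pos [543.2 307.4  72.6] yaw -173.2 tilt 0.54 F [-0.7  0.3 -1. ] w 28.2 q7 0.59
-> (542.0, 297.0, 66.0, 186.5) [[0.0061, -0.0257, 0.0163], [0.0013, 0.0008, 0.001]]
```

View pics/scene20.png

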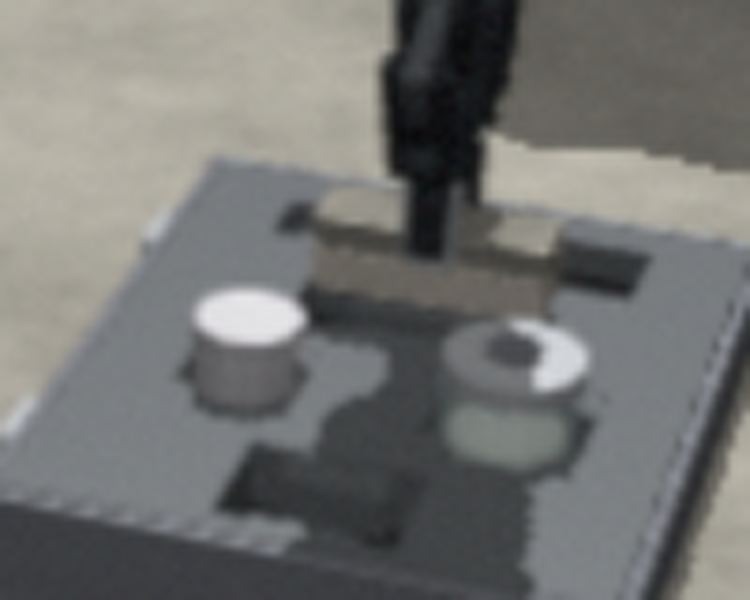

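View pics/top20.png

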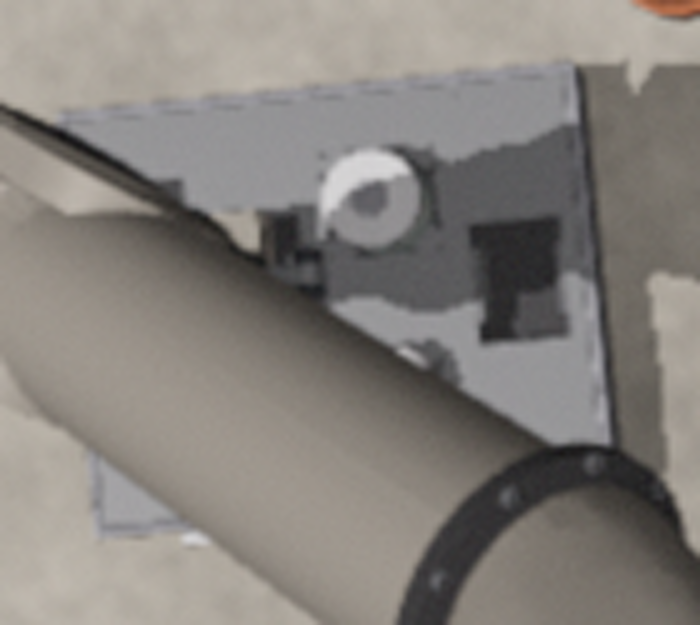

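{"fn": "play_rows", "kwargs": {"motion": [[[0.006,-0.015,0.002],[0.0013,0.0008,0.001]],[[0.006,-0.0257,0.004],[0.0013,0.0008,0.001]],[[0.006,-0.0257,0.008],[0.0013,0.0008,0.001]],[[0.006,-0.0257,0.008],[0.0013,0.0008,0.001]],[[0.006,-0.0257,0.008],[0.0013,0.0008,0.001]],[[0.006,-0.0257,0.008],[0.0013,0.0008,0.001]]]}}

```text
t: 26.65
eef_pos: [0.5423, 0.2978, 0.0701]
tool_rot: [0.001, -0.057, 0.998, 0.0]
contact_force: [0.8, -0.1, -1.4]
gripper_width: 0.329
```

```bash
python3 go.py 542,297,66,186.5; python3 - <<'E'
from m3 import *
c=cam('scene'); save(c,'scene21.png',(330,110,430,190),7.5)
E
```

```text
t 26.6 pos [542.3 297.8  70.1] yaw -173.5 tilt 0.08 F [ 0.8 -0.1 -1.4] w 28.1 q7 0.59
-> (542.0, 297.0, 66.0, 186.5) [[0.0011, -0.0019, 0.0102], [0.0001, 0.0002, 0.0]]
```

View pics/scene21.png

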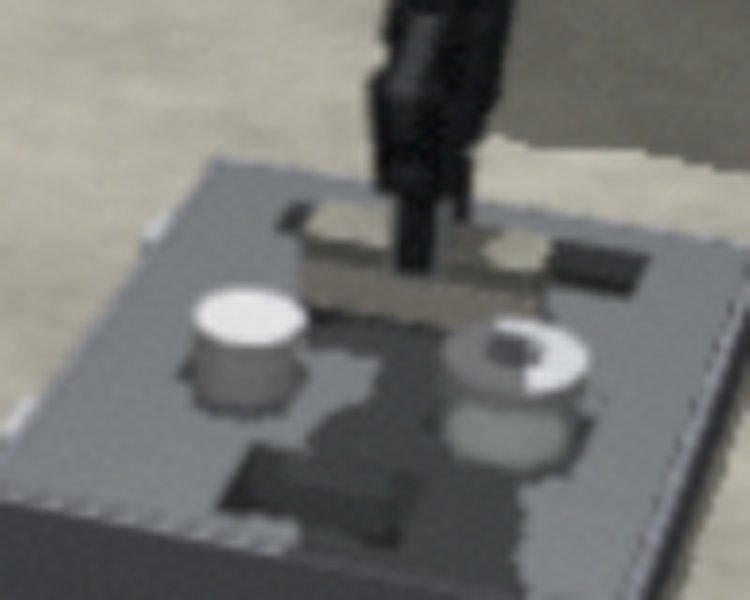

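```bash
python3 - <<'E'
from m3 import *
c=cam('scene'); W=cloud(c); z=W[...,2]; px=c['pixels'].astype(int)
G=grid(c,.0815); m=near(G,.542,.297,.06)&(abs(z-.0815)<.004)&(px.min(2)>90); p=G[m]; print(yawrect(p),len(p))
# project expected mouth corners & stone bottom
for x,y in((45,15),(-45,15),(-45,-15),(45,-15)):
    a=np.radians(6.5); X=.541+(x*np.cos(a)-y*np.sin(a))/1000; Y=.2965+(x*np.sin(a)+y*np.cos(a))/1000
    print((proj(c,[X,Y,.0813])-[330,110])*7.5)
E
```

```text
[541.4, 296.0, 87.2, 28.8, 7.6] 84
[553.18067441 234.7270376 ]
[320.01974619 195.34407797]
[297.53655201 229.77013306]
[535.00737247 270.79636126]
```

{"fn": "play_rows", "kwargs": {"motion": [[[0.001,-0.002,0.008],[0,0,0]],[[0.001,-0.002,0.014],[0,0,0]],[[0.001,-0.002,0.02],[0,0,0]],[[0.001,-0.002,0.026],[0,0,0]],[[0.001,-0.002,0.03],[0,0,0]],[[0.001,-0.002,0.03],[0,0,0]]]}}

```text
t: 27.35
eef_pos: [0.5426, 0.2972, 0.0628]
tool_rot: [0.002, -0.057, 0.998, -0.001]
contact_force: [-10.8, -9.6, 37.9]
gripper_width: 0.331
```

```bash
python3 go.py 542,297,49,186.5; python3 - <<'E'
from m3 import *
c=cam('scene'); save(c,'scene22.png',(330,110,430,190),7.5)
E
```

```text
t 27.4 pos [542.6 297.2  62.8] yaw -173.5 tilt 0.24 F [-10.8  -9.6  37.9] w 28.3 q7 0.58
-> (542.0, 297.0, 49.0, 186.5) [[0.0016, -0.0004, 0.0345], [-0.0004, 0.0006, 0.0]]
```

View pics/scene22.png

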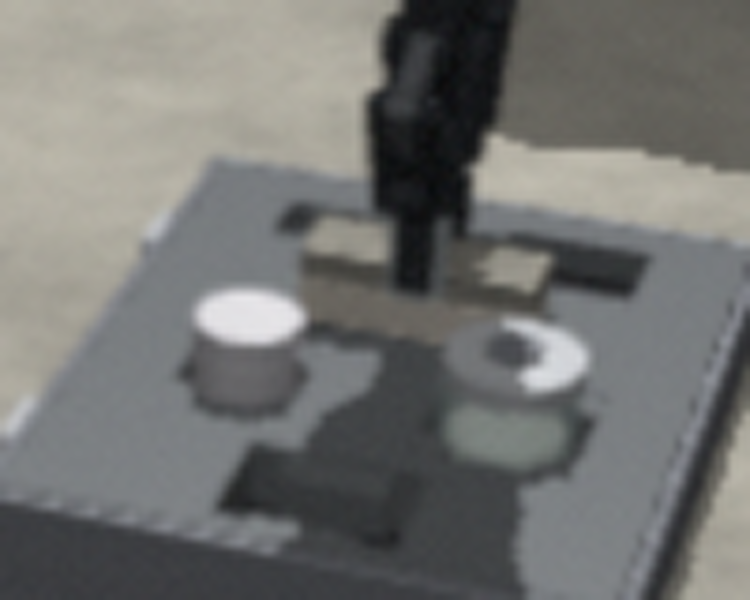

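```bash
python3 - <<'E'
from m3 import *
c=cam('scene'); W=cloud(c); z=W[...,2]; px=c['pixels'].astype(int)
G=grid(c,.0745); m=near(G,.542,.297,.06)&(abs(z-.0745)<.004)&(px.min(2)>90); p=G[m]; print(yawrect(p),len(p))
c0=dict(np.load('scene0.npz'))
import cv2
a=cv2.resize(c['pixels'][115:175,355:425,::-1],None,fx=9,fy=9,interpolation=cv2.INTER_CUBIC)
b=cv2.resize(c0['pixels'][115:175,355:425,::-1],None,fx=9,fy=9,interpolation=cv2.INTER_CUBIC)
def draw(im,cx,cy,zz,col,l=90,w=30,yaw=6.5):
    P=[]
    for x,y in((l/2,w/2),(-l/2,w/2),(-l/2,-w/2),(l/2,-w/2)):
        t=np.radians(yaw); P.append((proj(c,[cx/1000+(x*np.cos(t)-y*np.sin(t))/1000,cy/1000+(x*np.sin(t)+y*np.cos(t))/1000,zz])-[355,115]+.5)*9)
    cv2.polylines(im,[np.int32(P)],True,col,1)
draw(b,542.4,295.9,.045,(0,0,255),93,30); draw(a,542,296,.044,(0,0,255)); draw(a,542,296,.074,(0,255,0))
cv2.imwrite('pics/cmp.png',np.vstack([a,b])[:, :][::1]); print(a.shape)
cv2.imwrite('pics/cmp_a.png',a);cv2.imwrite('pics/cmp_b.png',b)
E
```

```text
[543.6, 278.2, 87.8, 61.7, 6.1] 95
(540, 630, 3)
```

View pics/cmp_a.png

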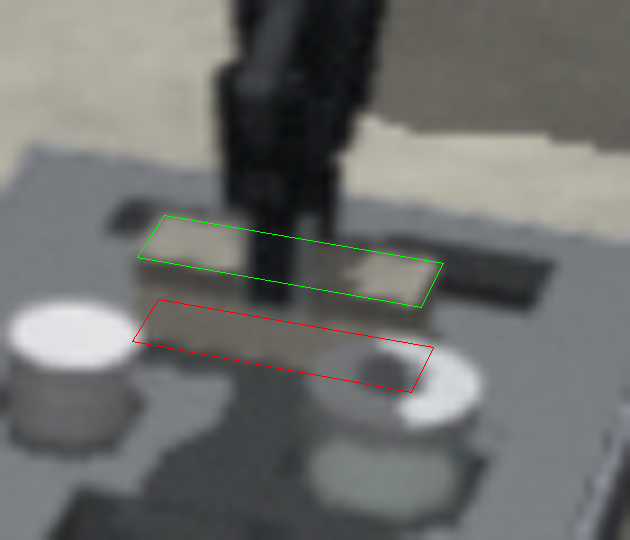

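View pics/cmp_b.png

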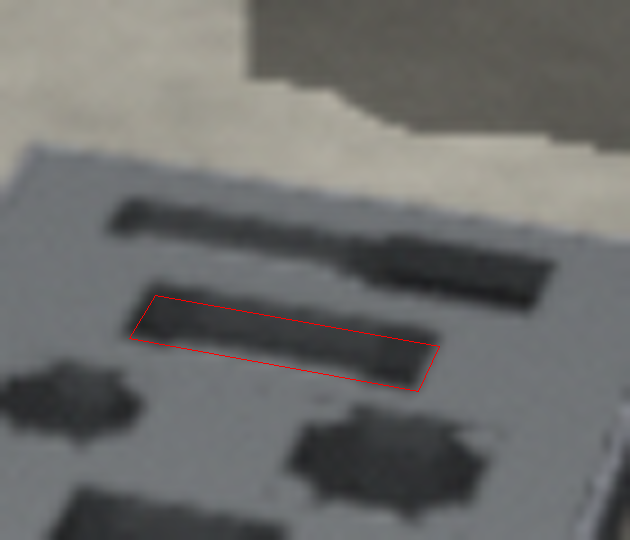

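```bash
python3 - <<'E'
from m3 import *
for n in('top','scene'):
    c=dict(np.load(n+'0.npz')); g=cv2.cvtColor(c['pixels'],cv2.COLOR_RGB2GRAY).astype(float)
    g4=cv2.resize(g,None,fx=4,fy=4,interpolation=cv2.INTER_CUBIC)
    for nm,x,y,r in(('stone',.541,.297,.058),('jar',.5965,.238,.036),('tin',.4985,.2275,.03),('rock',.556,.1635,.045),('brush',.535,.358,.085)):
        pc=proj(c,[x,y,.045]); 
        for th in (88,96,104) if n=='scene' else (95,105,115):
            m=g4<th
            best=None
            nl,l,st,ce=cv2.connectedComponentsWithStats(m.astype(np.uint8))
            u0,v0=int((pc[0]+.5)*4),int((pc[1]+.5)*4)
            k=l[v0,u0]
            if k==0: print(nm,'none');continue
            cs,_=cv2.findContours((l==k).astype(np.uint8),cv2.RETR_EXTERNAL,cv2.CHAIN_APPROX_NONE)
            q=max(cs,key=len)[:,0].astype(float)
            P=np.array([onz(c,(a+.5)/4-.5,(b+.5)/4-.5,.045) for a,b in q])
            ctr=(P[:,:2]*1000).astype(np.float32); M=cv2.moments(ctr.reshape(-1,1,2))
            print(n,nm,th,'centroid',round(M['m10']/M['m00'],1),round(M['m01']/M['m00'],1),'rect',yawrect(P))
E
```

```text
top stone 95 centroid 540.2 299.2 rect [540.0, 299.3, 95.1, 38.5, 6.6]
top stone 105 centroid 540.1 299.1 rect [540.0, 299.2, 96.4, 39.7, 6.6]
top stone 115 centroid 540.1 299.0 rect [540.1, 299.1, 97.8, 41.3, 6.7]
top jar 95 centroid 597.1 240.2 rect [597.1, 240.0, 60.4, 57.3, -83.6]
top jar 105 centroid 597.0 240.2 rect [597.1, 240.3, 62.3, 58.7, -83.8]
top jar 115 centroid 597.0 240.2 rect [597.1, 240.0, 64.3, 60.0, -83.7]
top tin 95 centroid 497.5 229.0 rect [496.7, 229.3, 45.7, 44.1, -40.6]
top tin 105 centroid 497.6 228.8 rect [497.7, 229.1, 47.9, 45.4, -86.2]
top tin 115 centroid 497.7 228.6 rect [497.7, 229.0, 50.1, 46.6, -84.9]
top rock 95 centroid 555.5 164.8 rect [555.4, 164.8, 65.5, 49.2, 6.5]
top rock 105 centroid 555.6 164.5 rect [555.4, 164.7, 66.8, 50.4, 6.4]
top rock 115 centroid 555.7 164.4 rect [555.5, 164.8, 68.2, 51.8, 6.2]
top brush 95 centroid 543.4 360.2 rect [533.2, 359.9, 145.2, 38.4, 5.6]
top brush 105 centroid 542.5 360.0 rect [533.2, 359.1, 146.4, 39.7, 6.3]
top brush 115 centroid 541.9 359.8 rect [533.3, 359.3, 147.9, 41.3, 6.1]
scene stone 88 centroid 5
[... 375 characters left out ...]
8 rect [596.2, 242.2, 67.7, 60.7, -82.8]
scene tin 88 centroid 497.0 230.7 rect [497.0, 231.3, 47.5, 46.4, -85.2]
scene tin 96 centroid 496.9 230.8 rect [496.9, 231.5, 50.4, 47.7, -85.2]
scene tin 104 centroid 496.8 231.1 rect [496.7, 231.6, 54.0, 50.2, -87.3]
scene rock 88 centroid 554.7 167.2 rect [554.8, 166.1, 66.3, 50.5, 6.3]
scene rock 96 centroid 554.7 167.3 rect [554.8, 166.3, 67.4, 52.8, 6.5]
scene rock 104 centroid 554.6 167.5 rect [554.6, 166.6, 68.9, 55.6, 6.3]
scene brush 88 centroid 541.9 362.0 rect [532.2, 360.2, 146.5, 42.6, 6.5]
scene brush 96 centroid 540.6 362.0 rect [532.1, 360.5, 148.2, 45.7, 6.0]
scene brush 104 centroid 539.5 362.1 rect [532.1, 359.9, 150.5, 49.3, 6.8]
```

```bash
python3 go.py 540.3,298.8,67,186.5
```

```text
t 27.4 pos [542.5 297.3  62.8] yaw -173.5 tilt 0.24 F [-9.8 -8.8 37.7] w 28.5 q7 0.58
-> (540.3, 298.8, 67.0, 186.5) [[0.0051, 0.0045, -0.0105], [-0.0003, 0.0006, 0.0]]
```

{"fn": "play_rows", "kwargs": {"motion": [[[0,0,-0.0105],[-0.0003,0.0006,0]],[[0.005,0.0045,-0.0105],[-0.0003,0.0006,0]],[[0.005,0.0045,-0.0105],[-0.0003,0.0006,0]],[[0.005,0.0045,-0.0105],[-0.0003,0.0006,0]],[[0.005,0.0045,-0.0105],[-0.0003,0.0006,0]]]}}

```text
t: 27.95
eef_pos: [0.54, 0.2985, 0.0661]
tool_rot: [-0.001, -0.057, 0.998, -0.0]
contact_force: [1.0, 0.2, -1.8]
gripper_width: 0.329
```

```bash
python3 go.py 540.3,298.8,60,186.5
```

```text
t 27.9 pos [540.  298.5  66.1] yaw -173.5 tilt 0.08 F [ 1.   0.2 -1.8] w 28.1 q7 0.59
-> (540.3, 298.8, 60.0, 186.5) [[-0.0009, 0.0007, 0.0153], [-0.0001, -0.0002, 0.0]]
```

{"fn": "play_rows", "kwargs": {"motion": [[[-0.0009,0.0007,0.005],[0,0,0]],[[-0.0009,0.0007,0.009],[0,0,0]],[[-0.0009,0.0007,0.012],[0,0,0]],[[-0.0009,0.0007,0.015],[0,0,0]],[[-0.0009,0.0007,0.018],[0,0,0]],[[-0.0009,0.0007,0.018],[0,0,0]]]}}

```text
t: 28.55
eef_pos: [0.5404, 0.2992, 0.059]
tool_rot: [-0.0, -0.057, 0.998, -0.0]
contact_force: [-0.9, 1.7, -0.6]
gripper_width: 0.333
```

```bash
python3 go.py 540.3,298.8,50,186.5
```

```text
t 28.6 pos [540.4 299.2  59. ] yaw -173.5 tilt 0.05 F [-0.9  1.7 -0.6] w 28.5 q7 0.58
-> (540.3, 298.8, 50.0, 186.5) [[0.0003, -0.0011, 0.0226], [-0.0, -0.0001, 0.0]]
```

Now it goes in freely (bottom 4–5 mm in). Continue towards TCP z ≈ 49.

{"fn": "play_rows", "kwargs": {"motion": [[[0,0,0.006],[0,0,0]],[[0,0,0.012],[0,0,0]],[[0,0,0.017],[0,0,0]],[[0,0,0.022],[0,0,0]],[[0,0,0.026],[0,0,0]],[[0,0,0.026],[0,0,0]]]}}

```text
t: 29.15
eef_pos: [0.5402, 0.2989, 0.048]
tool_rot: [-0.001, -0.057, 0.998, -0.0]
contact_force: [0.9, -0.4, -3.6]
gripper_width: 0.328
```

```bash
python3 go.py; python3 - <<'E'
from m3 import *
c=cam('scene'); save(c,'scene23.png',(330,110,430,190),7.5)
E
```

```text
t 29.1 pos [540.2 298.9  48. ] yaw -173.5 tilt 0.09 F [ 0.9 -0.4 -3.6] w 28.0 q7 0.57
```

View pics/scene23.png

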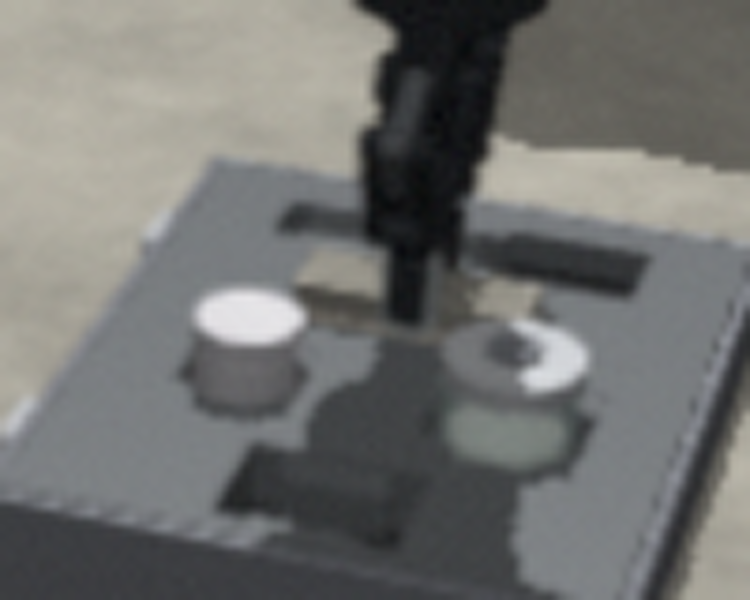

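{"fn": "play_rows", "kwargs": {"motion": [[[0,0,0],[0,0,0]],[[0,0,0],[0,0,0]],[[0,0,0],[0,0,0]],[[0,0,-0.03],[0,0,0]],[[0,0,-0.08],[0,0,0]],[[0,0,-0.1],[0,0,0]],[[0,0,-0.1],[0,0,0]]], "fingers": 42}}

```text
t: 29.9
eef_pos: [0.5412, 0.2996, 0.0899]
tool_rot: [0.001, -0.057, 0.998, 0.0]
contact_force: [-0.7, -0.5, 0.1]
gripper_width: 0.493
```

{"fn": "play_rows", "kwargs": {"motion": [[[0,0,0],[0,0,0]],[[0,0,0],[0,0,0]],[[0,0,0],[0,0,0]],[[0,0,0],[0,0,0]],[[0,0,0],[0,0,0]],[[0,0,0],[0,0,0]]], "fingers": 0}}

```text
t: 30.5
eef_pos: [0.5411, 0.2996, 0.0897]
tool_rot: [0.001, -0.057, 0.998, 0.0]
contact_force: [-0.6, -0.8, -0.8]
gripper_width: 0.001
```

```bash
python3 go.py 540.3,298.8,59,186.5; python3 - <<'E'
from m3 import *
c=cam('scene'); save(c,'scene24.png',(330,110,430,190),7.5); W=cloud(c); z=W[...,2]
m=near(W,.5402,.2989,.04)&(z>.05)&(z<.068); print(m.sum(),np.percentile(z[m],[5,25,50,75,95]))
E
```

```text
t 30.5 pos [541.1 299.6  89.7] yaw -173.5 tilt 0.07 F [-0.6 -0.8 -0.8] w 0.1 q7 0.61
-> (540.3, 298.8, 59.0, 186.5) [[0.0022, -0.0018, 0.0769], [0.0001, 0.0002, 0.0]]
195 [0.0515122  0.05646549 0.05797509 0.05880374 0.06005774]
```

View pics/scene24.png

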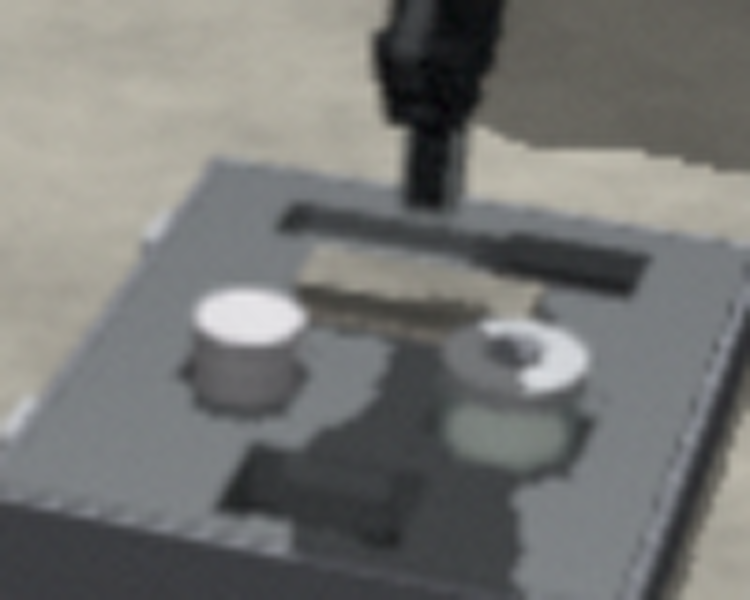

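Now press down with shut fingers at the stone's centre (home top at z = 57 mm).

{"fn": "play_rows", "kwargs": {"motion": [[[0.002,-0.002,0.03],[0,0,0]],[[0.002,-0.002,0.06],[0,0,0]],[[0.002,-0.002,0.07],[0,0,0]],[[0.002,-0.002,0.075],[0,0,0]],[[0.002,-0.002,0.08],[0,0,0]],[[0.002,-0.002,0.084],[0,0,0]],[[0.002,-0.002,0.084],[0,0,0]]]}}

```text
t: 31.25
eef_pos: [0.5404, 0.2989, 0.0572]
tool_rot: [0.001, -0.057, 0.998, 0.0]
contact_force: [-4.0, -2.8, 7.3]
gripper_width: 0.003
```

```bash
python3 go.py
```

```text
t 31.2 pos [540.4 298.9  57.2] yaw -173.5 tilt 0.09 F [-4.  -2.8  7.3] w 0.2 q7 0.58
```

{"fn": "play_rows", "kwargs": {"motion": [[[0,0,0.003],[0,0,0]],[[0,0,0.006],[0,0,0]],[[0,0,0.008],[0,0,0]],[[0,0,0.008],[0,0,0]]]}}

```text
t: 31.65
eef_pos: [0.5404, 0.299, 0.057]
tool_rot: [0.001, -0.057, 0.998, -0.001]
contact_force: [-8.2, -7.7, 23.7]
gripper_width: 0.002
```

```bash
python3 go.py
```

```text
t 31.6 pos [540.4 299.   57. ] yaw -173.5 tilt 0.18 F [-8.2 -7.7 23.7] w 0.2 q7 0.57
```

{"fn": "play_rows", "kwargs": {"motion": [[[0,0,-0.1],[0,0,0]],[[0,0,-0.2],[0,0,0]],[[0,0,-0.3],[0,0,0]],[[0.1,0.1,-0.4],[0,0,0]],[[0.2,0.2,-0.4],[0,0,0]],[[0.3,0.3,-0.4],[0,0,0]],[[0.3,0.4,-0.4],[0,0,0]],[[0.3,0.4,-0.4],[0,0,0]]]}}

```text
t: 32.45
eef_pos: [0.3979, 0.4499, 0.2181]
tool_rot: [0.002, -0.061, 0.998, 0.001]
contact_force: [-0.1, 0.3, 0.3]
gripper_width: -0.0
```

```bash
cat > chk.py <<'E'
from m3 import *
import sys
k=sys.argv[1]
for n in('scene','top'):
    c=cam(n); W=cloud(c); z=W[...,2]; save(c,n+k+'.png')
    fm=near(W,.545,.262,.1)&(abs(z-.045)<.004); f0=np.median(z[fm]); print(n,'foam',f0.round(4))
    for nm,x,y,r in(('jar',.597,.239,.018),('tin',.4985,.2285,.014)):
        m=near(W,x,y,r)&(z>.06); print(nm,m.sum(),(np.percentile(z[m],[10,50,90])-f0).round(4) if m.sum() else '')
    m=near(W,.540,.299,.035)&(z>.05)&(z<.07); print('stone',m.sum(),(np.percentile(z[m],[10,50,90])-f0).round(4) if m.sum() else '')
    px=c['pixels'].astype(int); gr=(px[...,1]>px[...,0]+4)&(px[...,1]>px[...,2]+2)
    G=grid(c,.053); m=near(G,.624,-.231,.075)&(abs(z-.053)<.004)&gr; print('pot',m.sum(),yawrect(G[m]) if m.sum() else '')
E
python3 go.py; python3 chk.py 25
```

```text
t 32.5 pos [397.9 449.9 218.1] yaw -173.1 tilt 0.24 F [-0.1  0.3  0.3] w -0.0 q7 0.36
scene foam 0.044
jar 74 [0.0276 0.0293 0.033 ]
tin 43 [0.0225 0.024  0.025 ]
stone 153 [0.0085 0.0118 0.0133]
pot 539 [625.1, -231.8, 102.7, 64.2, 88.2]
top foam 0.0454
jar 146 [0.0254 0.0296 0.0327]
tin 90 [0.0216 0.0243 0.0266]
stone 302 [0.0081 0.0117 0.015 ]
pot 243 [622.5, -232.9, 101.4, 62.4, 87.6]
```

View pics/scene25.png

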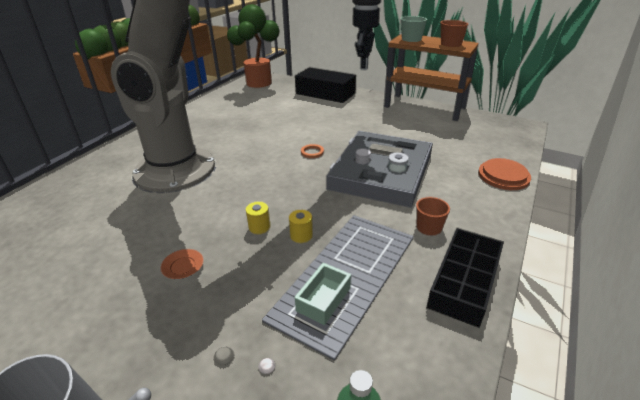

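View pics/top25.png

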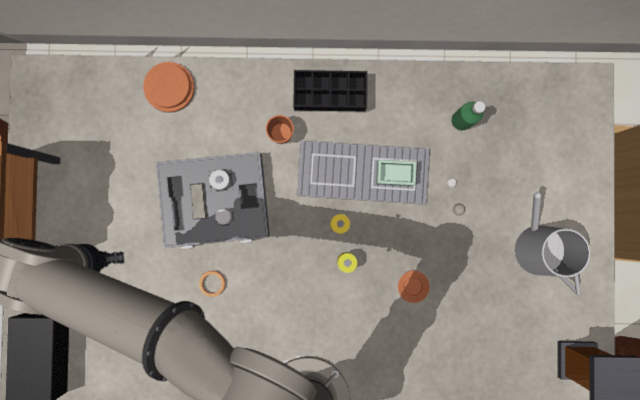

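```bash
python3 - <<'E'
from m3 import *
for n in('scene','top'):
    c=cam(n); W=cloud(c); z=W[...,2]; f0=np.median(z[near(W,.545,.262,.1)&(abs(z-.045)<.004)])
    px=c['pixels'].astype(int)
    for nm,zt,x,y,r0,r1 in(('jar',.073,.597,.239,.013,.021),('tin',.069,.4985,.2285,0,.015)):
        G=grid(c,zt); m=near(G,x,y,r1)&~near(G,x,y,r0)&(z>zt-.004)&(z<zt+.006); p=W[m]
        A=np.c_[p[:,:2]-p[:,:2].mean(0),np.ones(len(p))]; s=np.linalg.lstsq(A,p[:,2],rcond=None)[0]
        print(n,nm,len(p),'h',round((s[2]-f0)*1000,2),'tilt deg',np.degrees(s[:2]).round(1))
    G=grid(c,.045); m=near(G,.545,.262,.1)&(abs(z-.045)<.004); p=W[m]; A=np.c_[p[:,:2]-[.545,.262],np.ones(len(p))]; s=np.linalg.lstsq(A,p[:,2],rcond=None)[0]; print('foam tilt',np.degrees(s[:2]).round(2))
E
```

```text
scene jar 62 h 28.7 tilt deg [-0.8  1.2]
scene tin 46 h 24.07 tilt deg [-0.5 -1.4]
foam tilt [0.05 0.1 ]
top jar 113 h 28.37 tilt deg [-0.1 -0.9]
top tin 100 h 24.32 tilt deg [-1.2 -0.6]
foam tilt [0.01 0.04]
```

```bash
python3 -c "
from station import bot
print(bot.hand_in())"
```

```text
the job is handed in; nothing more can be done
None
```

I closed up the ledge: the pot is in its resting place, the three kit items that lay out are pressed home in the case, and the job is handed in at about 32 s. The brush and ceramic rock were absent today. I left the yellow jars and the bystanders alone.

- **Pot:** I gripped it lightly and slid it along the tray with a slight downward press, so it never lifted. It sits about 2 mm from the centre of the resting outline and within 1° of square. The two cameras disagree by about 2–3 mm in x, which is still inside the 7 mm margin.
- **Jar:** It hit a hard stop when pushed (about 25 N). The lid stands about 28.5 mm above the foam, where 28 mm is expected.
- **Tin:** It hit a hard stop when pushed. The force read about 41 N at the wrist, pushed through the held tin. It stands about 24.2 mm proud, where 24 mm is expected.
- **Stone:** The first push jammed on the cutout's lip at about 38 N, because my first estimate of the cutout was off by about 2–3 mm. I backed off, measured the cutout again and it went in freely. A final press with the fingers shut stopped at 57.0 mm, exactly home, and it stands about 11.8 mm proud where 12 mm is expected.

The jar and tin lids measured level to within 1.5°, which is inside the measurement noise. I saw no knocked items, and nothing else appeared to have moved in the last pictures.

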